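# Pack the spare-part cartons, heavy ones at the bottom

### The job

Pack the three closed cartons from the sloped bins into the shipping box: the two heavy ones flat on the bottom side by side, and the light one lying flat on top, across both. They look alike, so feel their weight in the hand; set every carton down, do not let one fall. Leave the castor, the spray can and the spanner where they are.

Things in the scene. Friction and masses are not known exactly. Their poses are not given: they have to be found in the camera images.
- carton_a: closed cardboard carton, 58 mm along x, 54 mm along y, 36 mm high; origin at the centre of its underside, z out of its top. The three cartons look exactly alike. Two of them hold a steel casting and weigh 0.40 to 0.63 kg in all, one holds only gaskets and weighs 0.08 to 0.12 kg; which is which changes every time and only the weight tells. Starts in the bin at the rack's -y end, the one farther from the robot.
- carton_b: closed cardboard carton, 58 mm along x, 54 mm along y, 36 mm high; origin at the centre of its underside, z out of its top. The three cartons look exactly alike. Starts in the rack's middle bin. Each carton starts tilted by 30 degrees, flat on the sloping floor of its bin, in the middle of the bin's width, against its low front edge; its x points up the slope, its y along the row of bins.
- carton_c: closed cardboard carton, 58 mm along x, 54 mm along y, 36 mm high; origin at the centre of its underside, z out of its top. The three cartons look exactly alike. Starts in the bin at the rack's +y end, the one nearer the robot. Each may weigh little or much, as told for carton_a.
- rack: fixed stand with a row of three open blue bins, 334 mm long along its y, 160 mm deep; origin on the table under its middle, x to the back. The bin floor slopes down to the front (-x) at 30 degrees; the front looks sideways, towards the shipping box. Highest point (back edge) about 170 mm above the table.
- bins_front (a point): point on the sloping bin floor at its low front end, in the middle bin's middle; axes tilted with the floor: x up the slope, y along the row, z square to the floor. Floor 150 mm long; bins 106 mm wide inside, pitch 110 mm; front edge 20 mm, side walls 40 mm, back wall 52 mm high along z.
- box: the shipping box: open cardboard box fixed to the table, flaps folded down outside; origin at the centre of its underside, z up. Outside, with flaps, 174 mm along x, 148 mm along y, rim 80 mm above the table. Two cartons fit side by side along its x but not along its y; two layers fill it to just below the rim.
- box_floor (a point): centre of the shipping box's inner bottom, 5 mm above the table, axes as the box. Inside 130 mm along x, 104 mm along y, 75 mm deep, walls 4 mm. A carton lying with its 54 mm side along y leaves 25 mm on either side for a finger, so the gripper cannot be opened wide in there.
- castor: bystander: swivel castor standing upside down on its steel plate (62 mm square), rubber wheel 80 mm across on top, 100 mm high; origin at the centre of the plate's underside on the table
- spray: bystander: grey spray can, 58 mm across, 165 mm high; origin at the centre of its foot
- spanner: bystander: steel spanner 190 mm long lying along its x; origin under its middle
There are look-alikes about, which are no part of the job. Leave any blue look-alike of the carton_a alone.

How it is judged:
By the outcome, as a careful person would: the job done as asked, in the order asked, and still so for the second after the job is handed in, with the robot touching nothing.
It also fails if it takes over 72 s, if anything falls off the work surface, if the arm or the gripper's body presses on something with over 40 N, if the wrist force passes 120 N, or if a joint passes its speed limit or range.

### The arm

A 6-joint arm with a two-finger parallel gripper is mounted at the origin on the work surface. World frame = base frame: x ahead of the robot, y to its left, z up, the work surface at z = 0. Lengths are in m, angles in rad, forces in N, time in s.
With the tool pointing down it reaches from about 0.225 to 0.725 m from the base axis. Payload 3.1 kg.
Tool frame: the origin (TCP) lies midway between the tips of the shut fingers; the grasp point (between the pads) lies env.grip_depth behind it (env.grip_depth is the distance from the TCP to the grasp point, in m); z points along the fingers, y is the line along which they close (so a half turn about z gives the same grasp; the last joint's range is limited). The gripper opens to 85 mm and grips with 20 to 120 N. Pads are 22 mm wide; open, the fingers measure 114 mm over their backs; the gripper's body (76 mm by 85 mm) begins 54 mm behind the grasp point. The pads swing forward as they close: fully open they stand 13 mm farther back than shut.
Start: joints at [-1.376, 0.048, 0.099, 1.622, 0, 1.443], TCP at [0.167, -0.498, 0.231] pointing down, gripper open.
Joint ranges: [-2.91, 2.91], [-0.99, 1.94], [-1.21, 1.42], [-2.12, 2.29], [-1.49, 1.47], [-3.14, 3.14]. Speed limits (rad/s): [2.79, 2.79, 3.14, 3.14, 3.14, 3.14].

### API

Orientations are given as a unit quaternion [w, x, y, z].
In Python, from cell import status, capture, workorder, env gives the robot as it stands.
- The arm moves only by the tool play_rows, never from a script. Its argument "targets" is a list of rows, each a list of 7 numbers: the finger opening in cm, from 0 to 8.54, then the shift along the world's x, y, z in cm, then the turn, a rotation vector about the world's x, y, z in degrees. A call has 1 to 12 rows; each row is the pose to reach, as a shift and turn from the pose commanded when the call began; what a row does not reach only later rows make up. A row lasts 1/12 s, in which the tool goes at most 41.7 mm and 7.16 degrees, less where a joint would pass 70% of its speed; a pose out of reach is approached as far as the arm can. A call with a gripper value outside its range is refused whole. The fingers move at their own pace and stop on an object; "force" is the grip in N (left out, the last holds). Time passes only in rows, so rows that repeat a pose let the fingers close. It gives the time, the measured TCP pose, the force, the opening and the grip force at its end, in the units of the state.
- status.observe(): the state, without advancing time (a new reading comes with each control period).
- capture(name): name is "side" or "top" or "wrist"; returns a dict with "pixels" (384x512x3 uint8, blue, green, red), "camera_matrix" (3x3 intrinsics, pixels), "rvec" (rotation vector, rad) and "tvec" (3), from world to camera coordinates, as OpenCV has them. Camera axes: x right, y down, z forward; pixel columns grow to the right and rows downward; lengths in m; the calibration is good to about 2 mm. A picture is of the moment at which its call begins. There is no depth.
- workorder.sign_off(): hands the job in; it is judged then, once.
The state is a dict: "t": time; "qpos": joint angles; "joint_velocities": joint speeds; "effort": joint torques, N m; "tcp_pos": TCP position; "ee_rot": TCP orientation; "ft_force": force on the tool from outside, world axes, zero at the start; "torque": the same for the moment, N m; "finger_gap": opening from 0.0 (shut) to 1.0 (fully open); "grasp_force": force on a finger pad.
Only numpy, scipy, OpenCV 4.12 (cv2) and the standard library are available. Lean on these libraries where they do the work, as an engineer would, in place of code of your own. Each camera call takes 0.05 s, during which the arm holds its last target. There are 200 camera calls.

## Working session

There is one attempt and no reset: what is moved stays moved. The work goes in short steps, Python scripts to look and compute and a tool call to move; the robot and the scene stay as the last step left them, time stands still between calls to the robot, and variables do not carry over. Pictures are saved under pics/ and viewed, at most 10 in all, crops included, and the job is handed in when it is done.

Besides the shell and the picture viewer there is one more tool, called after "Call:" as name([rows], argument=value, ...), one row to a line, values as JSON. play_rows: Moves the arm, as the interface text tells. Its arguments: {"type":"object","properties":{"targets":{"type":"array","items":{"type":"array","items":{"type":"number"}}},"force":{"type":"number"}},"required":["targets"]}

```bash
ls; mkdir -p pics; python3 - <<'E'
from cell import status, capture, workorder, env
import cv2,numpy as np
print(env.grip_depth, [a for a in dir(env) if a[0]!='_'])
print(status.observe())
for n in ("side","top"):
    c=capture(n); cv2.imwrite(f"pics/{n}0.png",c["pixels"]); print(n,c["camera_matrix"],c["rvec"],c["tvec"])
E
```

```text
pics
0.0187 ['IKError', 'grip_depth']
{'t': 0.0, 'qpos': array([-1.37580832e+00,  4.87720576e-02,  9.75716284e-02,  1.62197244e+00,
       -8.58354615e-07,  1.44299151e+00]), 'joint_velocities': array([-0.00043579, -0.00047297, -0.00251016,  0.00233519, -0.00112473,
        0.00233321]), 'effort': array([ 5.70088159e-04, -3.38783062e+01,  3.20014536e+01,  2.02393136e-02,
       -1.59950546e-04, -1.53519043e-06]), 'tcp_pos': array([ 0.16640527, -0.49728923,  0.23009292]), 'ee_rot': array([-1.18758660e-03,  9.87003150e-01,  1.60696513e-01, -4.03373638e-05]), 'ft_force': array([1.51065965, 0.25212686, 0.2166536 ]), 'torque': array([0.02847618, 0.0206685 , 0.02573432]), 'grasp_force': 0.0, 'finger_gap': 0.9990310504823772}
side [[483.32092697   0.         261.03150167]
 [  0.         483.32092697 197.45464688]
 [  0.           0.           1.        ]] [ 0.14430463 -2.73327188  1.48798722] [0.61345661 0.12547825 1.35565136]
top [[458.2415405    0.         254.40654933]
 [  0.         458.2415405  189.91229045]
 [  0.           0.           1.        ]] [ 2.07527996 -2.15800287  0.22817676] [-0.01032996  0.64116045  1.37508523]
```

View pics/side0.png

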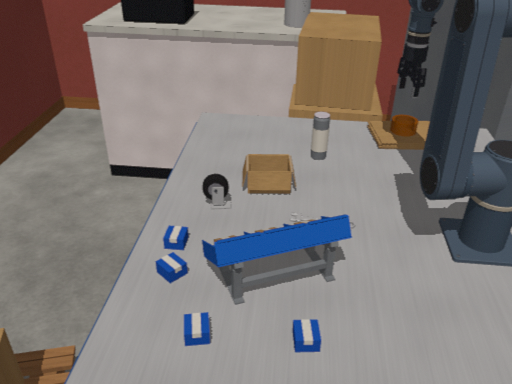

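View pics/top0.png

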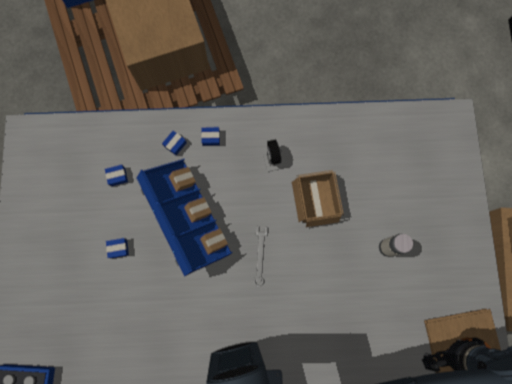

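```bash
python3 - <<'E'
import cv2
a=cv2.imread("pics/top0.png")
cv2.imwrite("pics/top0c.png",cv2.resize(a[145:285,130:350],None,fx=3.6,fy=3.6,interpolation=cv2.INTER_CUBIC))
E
cat > h.py <<'E'
import numpy as np,cv2
from cell import status,capture
from scipy.spatial.transform import Rotation as R
def cam(n):
    c=capture(n); return c
def ray(c,uv,z):
    """world points at height z for pixels"""
    K=c["camera_matrix"];Rm=cv2.Rodrigues(np.array(c["rvec"]))[0];t=np.array(c["tvec"]).ravel()
    uv=np.atleast_2d(uv).astype(float); o=-Rm.T@t
    d=(np.linalg.inv(K)@np.c_[uv,np.ones(len(uv))].T).T@Rm
    z=np.broadcast_to(z,len(uv))
    return o+d*((z-o[2])/d[:,2])[:,None]
def proj(c,P):
    return cv2.projectPoints(np.atleast_2d(P).astype(float),np.array(c["rvec"]),np.array(c["tvec"]),c["camera_matrix"],None)[0][:,0]
E
```

```text
(no output)
```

View pics/top0c.png

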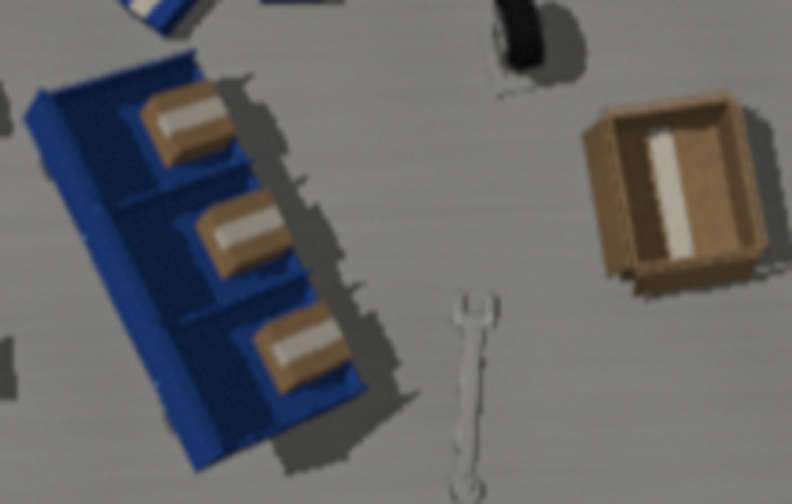

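```bash
python3 - <<'E'
from h import *
c=cam("top"); f=lambda L:np.array([(130+x/3.6,145+y/3.6) for x,y in L])
print("box rim",ray(c,f([(607,112),(731,97),(763,243),(637,270)]),.08).round(3))
print("box rim in?",ray(c,f([(615,120),(727,105),(752,247),(640,262)]),.08).round(3))
print("back",ray(c,f([(42,92),(200,468)]),.17).round(3))
print("front",ray(c,f([(195,52),(365,388)]),.085).round(3))
print("cartons",ray(c,f([(196,116),(250,228),(307,342)]),.09).round(3))
print("castor",ray(c,f([(520,35)]),.09).round(3)); print("spray",ray(c,[(402,242)],.165).round(3))
print("base",proj(c,[[0,0,0],[.3,0,0],[.167,-.498,.23]]))
w=capture("wrist"); cv2.imwrite("pics/w0.png",w["pixels"])
Rm=cv2.Rodrigues(np.array(w["rvec"]))[0];t=np.array(w["tvec"]).ravel();print(-Rm.T@t,Rm,w["camera_matrix"])
s=status.observe();q=s["ee_rot"];print(R.from_quat(q[[1,2,3,0]]).as_matrix(),s["tcp_pos"])
E
```

```text
box rim [[ 0.676 -0.175  0.08 ]
 [ 0.686 -0.285  0.08 ]
 [ 0.556 -0.302  0.08 ]
 [ 0.537 -0.193  0.08 ]]
box rim in? [[ 0.669 -0.182  0.08 ]
 [ 0.678 -0.28   0.08 ]
 [ 0.553 -0.293  0.08 ]
 [ 0.544 -0.196  0.08 ]]
back [[0.689 0.295 0.17 ]
 [0.383 0.169 0.17 ]]
front [[0.743 0.182 0.085]
 [0.445 0.042 0.085]]
cartons [[0.684 0.181 0.09 ]
 [0.584 0.136 0.09 ]
 [0.485 0.089 0.09 ]]
castor [[ 0.746 -0.102  0.09 ]]
spray [[ 0.451 -0.45   0.165]]
base [[250.96413096 403.57639242]
 [247.32239089 300.84740826]
 [439.86475982 348.49907515]]
[ 0.24368381 -0.47094172  0.3741409 ] [[ 0.31694882 -0.94844057 -0.00198391]
 [-0.8999504  -0.3014034   0.31503218]
 [-0.29938726 -0.09806365 -0.94907892]] [[343.59402067   0.         255.17690496]
 [  0.         343.59402067 189.81823325]
 [  0.           0.           1.        ]]
[[ 9.48352394e-01  3.17218618e-01 -2.92910468e-04]
 [ 3.17218694e-01 -9.48351249e-01  1.48599842e-03]
 [ 1.93604357e-04 -1.50216684e-03 -9.99998853e-01]] [ 0.16646827 -0.49750417  0.23053289]
```

Call:
play_rows([
  [6.6,43,26,11,0,0,96],
  [6.6,43,26,11,0,0,96],
  [6.6,43,26,11,0,0,96],
  [6.6,43,26,11,0,0,96],
  [6.6,43,26,11,0,0,96],
  [6.6,43,26,11,0,0,96],
  [6.6,43,26,11,0,0,96],
  [6.6,43,26,11,0,0,96],
  [6.6,43,26,11,0,0,96],
  [6.6,43,26,11,0,0,96],
  [6.6,43,26,11,0,0,96],
  [6.6,43,26,11,0,0,96],
], force=40)

```text
t: 1.2
tcp_pos: [0.5859, -0.2436, 0.3385]
ee_rot: [0.0, 0.61, 0.792, -0.0]
ft_force: [1.5, -1.1, 1.5]
finger_gap: 0.769
grasp_force: 0.0
```

Call:
play_rows([
  [6.6,0,0,0,0,0,0],
  [6.6,0,0,0,0,0,0],
])

```text
t: 1.37
tcp_pos: [0.5866, -0.2438, 0.336]
ee_rot: [-0.001, 0.611, 0.791, -0.0]
ft_force: [-0.9, 0.1, -0.1]
finger_gap: 0.774
grasp_force: 0.0
```

```bash
python3 - <<'E'
from h import *
import pickle
s=status.observe();print(s["tcp_pos"],s["qpos"].round(2),R.from_quat(s["ee_rot"][[1,2,3,0]]).as_matrix().round(3))
w=cam("wrist");pickle.dump(w,open("wbox.pkl","wb"));cv2.imwrite("pics/wbox.png",cv2.resize(w["pixels"],(800,600),interpolation=cv2.INTER_CUBIC))
E
```

```text
[ 0.58662041 -0.24375757  0.33604444] [-0.5   0.44  0.78  1.91 -0.    0.82] [[-0.253  0.968 -0.002]
 [ 0.968  0.253  0.001]
 [ 0.002 -0.002 -1.   ]]
```

View pics/wbox.png

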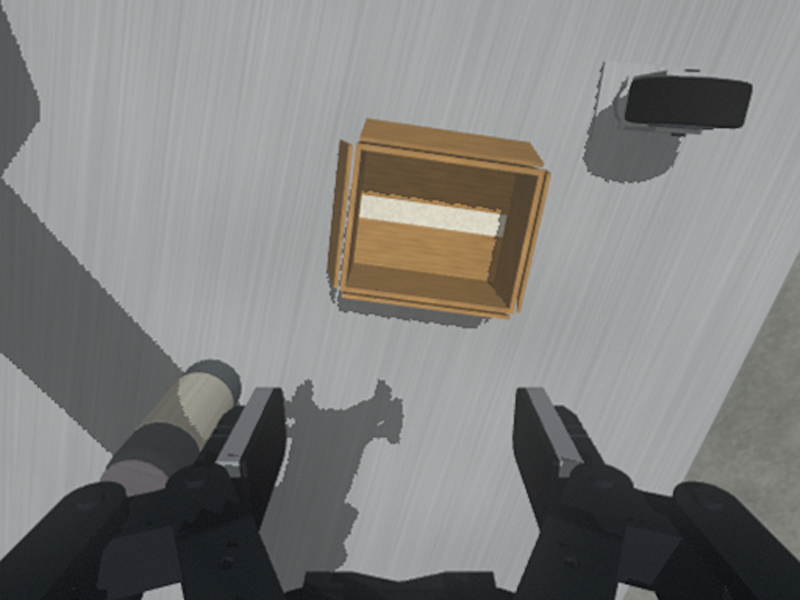

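```bash
cat >> h.py <<'E'
def Rtool(yaw,tilt=0,yawr=None):
    """tool down with tool-x at yaw (deg), then leaned so tool z tips toward yaw direction by tilt"""
    Rz=R.from_euler('z',yaw,degrees=True)
    R0=Rz*R.from_matrix(np.diag([1,-1,-1]))
    a=Rz.apply([0,-1,0]) 
    return R.from_rotvec(np.deg2rad(tilt)*a)*R0
def cur():
    s=status.observe();return s["tcp_pos"],R.from_quat(s["ee_rot"][[1,2,3,0]])
def go(p,Rt,cmd=None):
    p0,R0=cmd or cur()
    print("shift cm",((np.array(p)-p0)*100).round(2),"rot",np.rad2deg((Rt*R0.inv()).as_rotvec()).round(2))
E
python3 - <<'E'
from h import *
import pickle
from scipy.optimize import least_squares
c=pickle.load(open("wbox.pkl","rb"))
px=np.array([(360,152),(541,175),(512,307),(345,287)])*.64
print(ray(c,px,.08).round(4))
def cor(p):
    x,y,a=p; L=np.array([[.065,.052],[.065,-.052],[-.065,-.052],[-.065,.052]])
    C,S=np.cos(a),np.sin(a); return np.c_[L@np.array([[C,S],[-S,C]])+[x,y],np.full(4,.08)]
for sh in range(4):
  r=least_squares(lambda p:(proj(c,cor(p))-np.roll(px,sh,0)).ravel(),[.61,-.238,.11])
  print(sh,r.x[:2].round(4),np.rad2deg(r.x[2]).round(2),r.cost,r.fun.round(1))
Rt=Rtool(114.8,30);print(Rt.as_matrix().round(3))
go([.626,.046,.26],Rt)
E
```

```text
[[ 0.5448 -0.1934  0.08  ]
 [ 0.6763 -0.1759  0.08  ]
 [ 0.6881 -0.2783  0.08  ]
 [ 0.5569 -0.2955  0.08  ]]
0 [ 0.6166 -0.2377] 97.48 547.4214401578791 [ 13.1  -9.2 -11.2 -12.  -13.1  10.3  10.7  13.3]
1 [ 0.6165 -0.2358] -172.76 3.247219328612427 [ 1.4  0.4  0.9 -0.7 -1.6 -0.3 -0.6  0.6]
2 [ 0.6166 -0.2377] -82.52 547.4214401578819 [-13.1  10.3  10.7  13.3  13.1  -9.2 -11.2 -12. ]
3 [ 0.6165 -0.2358] 7.24 3.24721932861259 [-1.6 -0.3 -0.6  0.6  1.4  0.4  0.9 -0.7]
[[-0.363  0.908 -0.21 ]
 [ 0.786  0.419  0.454]
 [ 0.5    0.    -0.866]]
shift cm [ 4.09 29.07 -7.68] rot [28.27  9.98 10.04]
```

Call:
play_rows([
  [6.6,4,29,-7.5,28.3,10,10],
  [6.6,4,29,-7.5,28.3,10,10],
  [6.6,4,29,-7.5,28.3,10,10],
  [6.6,4,29,-7.5,28.3,10,10],
  [6.6,4,29,-7.5,28.3,10,10],
  [6.6,4,29,-7.5,28.3,10,10],
  [6.6,4,29,-7.5,28.3,10,10],
  [6.6,4,29,-7.5,28.3,10,10],
  [6.6,4,29,-7.5,28.3,10,10],
  [6.6,4,29,-7.5,28.3,10,10],
])

```text
t: 2.25
tcp_pos: [0.6235, 0.044, 0.2641]
ee_rot: [-0.217, 0.522, 0.813, 0.139]
ft_force: [0.2, -0.7, -0.1]
finger_gap: 0.776
grasp_force: 0.0
```

```bash
python3 - <<'E'
from h import *
import pickle
s=status.observe();print(s["tcp_pos"],s["qpos"].round(2),R.from_quat(s["ee_rot"][[1,2,3,0]]).as_matrix().round(3))
w=cam("wrist");pickle.dump(w,open("wrack.pkl","wb"));cv2.imwrite("pics/wrack.png",cv2.resize(w["pixels"],(800,600),interpolation=cv2.INTER_CUBIC))
E
```

```text
[0.62351972 0.04401895 0.26408509] [-0.24  0.67  0.85  2.1   0.4   0.83] [[-0.362  0.909 -0.208]
 [ 0.788  0.417  0.453]
 [ 0.499  0.    -0.867]]
```

View pics/wrack.png

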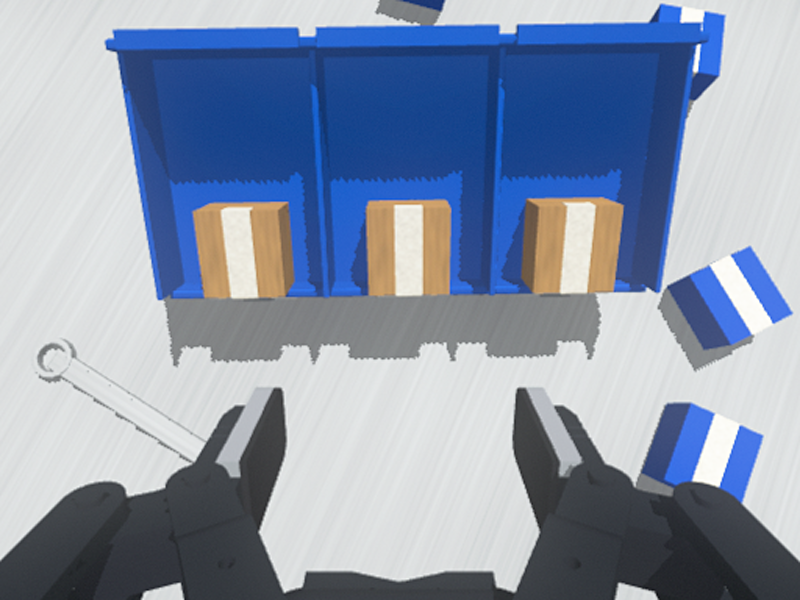

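```bash
cat >> h.py <<'E'
def Rbin(yaw): return R.from_euler('z',yaw,degrees=True)*R.from_euler('y',-30,degrees=True)
E
python3 - <<'E'
from h import *
import pickle
from scipy.optimize import least_squares
c=pickle.load(open("wrack.pkl","rb"))
px=np.array([(194,210),(280,208),(283,297),(203,298), (367,208),(451,206),(450,295),(369,296), (535,204),(623,204),(616,292),(534,293)])*.64
P=np.array([(x,yc+y,.036) for yc in (.11,0,-.11) for x,y in ((.058,.027),(.058,-.027),(0,-.027),(0,.027))])
f=lambda p:(proj(c,Rbin(p[3]).apply(P)+p[:3])-px).ravel()
r=least_squares(f,[.58,.11,.05,115],x_scale=[.01,.01,.01,1],loss='soft_l1')
p=r.x;print(p.round(4),r.cost,f(p).reshape(-1,2).round(1).tolist())
np.save("bins.npy",p)
print(np.sqrt(np.diag(np.linalg.inv(r.jac.T@r.jac))))
for n,yc in zip("CBA",(.11,0,-.11)):
    g=Rbin(p[3]).apply([.029,yc,.018])+p[:3];print(n,"centre",g.round(4))
# back wall top corners
Q=Rbin(p[3]).apply([[.15,.16,.052],[.15,-.16,.052]])+p[:3];print(Q,proj(c,Q)/.64)
E
```

```text
[5.926000e-01 1.300000e-01 4.710000e-02 1.155031e+02] 7.125601456961613 [[-1.1, 0.3], [-1.5, 0.8], [1.3, -0.5], [0.6, -0.3], [-0.5, 0.0], [0.2, 0.5], [-0.1, -0.8], [-0.0, -0.6], [3.0, 1.0], [1.1, 0.2], [-1.1, -0.4], [-0.3, -0.3]]
[0.00042583 0.00056791 0.00159237 0.20540505]
C centre [0.4864 0.0972 0.0772]
B centre [0.5856 0.1445 0.0772]
A centre [0.6849 0.1919 0.0772]
[[0.40343227 0.15487025 0.16717182]
 [0.6922522  0.29264923 0.16717182]] [[117.42090953  48.75926085]
 [698.16961593  41.06959022]]
```

```bash
cat > plan.py <<'E'
from h import *
b=np.load("bins.npy"); RB=Rbin(b[3]); BOX=np.array([.6165,-.2358]); BY=7.24
RT=Rtool(b[3],30)
pick=lambda n,h=.005,x=.029: RB.apply([x,{'C':.11,'B':0,'A':-.11}[n],h])+b[:3]
RX=Rtool(BY+180)
def box(dx,z,dy=0):
    a=np.deg2rad(BY);return np.r_[BOX+[dx*np.cos(a)-dy*np.sin(a),dx*np.sin(a)+dy*np.cos(a)],z]
E
python3 - <<'E'
from plan import *
print("tool z vs -bin z",RT.apply([0,0,1]),RB.apply([0,0,1]),"tooly",RT.apply([0,1,0]),RB.apply([0,1,0]))
for n in "ABC": go(pick(n,.065),RT)
print("in 6cm",(RT.apply([0,0,1])*6).round(2))
E
```

```text
tool z vs -bin z [-0.21527965  0.45128114 -0.8660254 ] [ 0.21527965 -0.45128114  0.8660254 ] tooly [9.02562288e-01 4.30559307e-01 5.55111512e-17] [-9.02562288e-01 -4.30559307e-01 -2.77555756e-17]
shift cm [  7.11  12.76 -14.64] rot [0.08 0.11 0.94]
shift cm [ -2.82   8.02 -14.64] rot [0.08 0.11 0.94]
shift cm [-12.75   3.29 -14.64] rot [0.08 0.11 0.94]
in 6cm [-1.29  2.71 -5.2 ]
```

Call:
play_rows([
  [6.6,-2.8,8,-14.6,0,0,0.9],
  [6.6,-2.8,8,-14.6,0,0,0.9],
  [6.6,-2.8,8,-14.6,0,0,0.9],
  [6.6,-2.8,8,-14.6,0,0,0.9],
  [6.6,-2.8,8,-14.6,0,0,0.9],
  [6.6,-2.8,8,-14.6,0,0,0.9],
  [6.6,-2.8,8,-14.6,0,0,0.9],
])

```text
t: 2.88
tcp_pos: [0.5975, 0.1229, 0.1187]
ee_rot: [-0.217, 0.516, 0.817, 0.139]
ft_force: [-0.2, -0.1, 0.4]
finger_gap: 0.771
grasp_force: 0.0
```

```bash
python3 - <<'E'
from plan import *
go(pick('B'),RT); print(status.observe()["qpos"].round(2))
w=cam("wrist");cv2.imwrite("pics/w2.png",w["pixels"])
E
```

```text
shift cm [-1.47  2.75 -5.28] rot [0.03 0.17 0.09]
[-0.13  0.52  0.36  1.71  0.43  0.93]
```

View pics/w2.png

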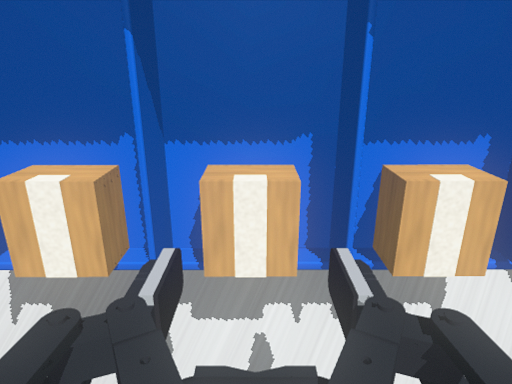

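Call:
play_rows([
  [6.6,-0.8,1.3,-2.6,0,0,0],
  [6.6,-1.6,2.7,-5.3,0,0,0],
  [6.6,-1.6,2.7,-5.3,0,0,0],
  [6.6,-1.6,2.7,-5.3,0,0,0],
  [4.8,-1.6,2.7,-5.3,0,0,0],
  [4.8,-1.6,2.7,-5.3,0,0,0],
  [4.8,-1.6,2.7,-5.3,0,0,0],
  [4.8,-1.6,2.7,-5.3,0,0,0],
  [4.8,-1.6,2.7,-5.3,0,0,0],
], force=50)

```text
t: 3.68
tcp_pos: [0.5833, 0.15, 0.068]
ee_rot: [-0.216, 0.515, 0.818, 0.139]
ft_force: [-0.3, -5.0, 6.0]
finger_gap: 0.62
grasp_force: 56.9
```

```bash
python3 - <<'E'
from plan import *
go(pick('B'),RT); s=status.observe();print(s["ft_force"],s["finger_gap"],s["grasp_force"])
E
```

```text
shift cm [-0.05  0.04 -0.2 ] rot [0.1  0.39 0.04]
[-0.34215217 -5.01815761  6.0459699 ] 0.619714044956598 56.92164033651352
```

Call:
play_rows([
  [4.8,0.6,-1.2,2.5,0,0,0],
  [4.8,1.3,-2.7,5.2,0,0,0],
  [4.8,1.5,-3.2,7.0,0,0,0],
  [4.8,1.5,-3.2,7.0,0,0,0],
  [4.8,1.5,-3.2,7.0,0,0,0],
  [4.8,1.5,-3.2,7.0,0,0,0],
  [4.8,1.5,-3.2,7.0,0,0,0],
])

```text
t: 4.27
tcp_pos: [0.5944, 0.1202, 0.132]
ee_rot: [-0.22, 0.515, 0.817, 0.137]
ft_force: [-0.7, 0.2, -4.9]
finger_gap: 0.624
grasp_force: 55.9
```

```bash
python3 - <<'E'
from plan import *
s=status.observe();print(s["ft_force"],s["torque"],s["finger_gap"],s["grasp_force"])
for z in (.25,.15): go(box(-.032,z),RX)
E
```

```text
[-0.67276923  0.15107025 -4.88545511] [-0.94935886 -0.40698954 -0.00517236] 0.6244428333980648 55.8845579624176
shift cm [ -0.97 -36.    11.8 ] rot [-15.22 -28.22  69.93]
shift cm [ -0.97 -36.     1.8 ] rot [-15.22 -28.22  69.93]
```

Call:
play_rows([
  [4.8,-1,-36,6,-15.2,-28.2,69.9],
  [4.8,-1,-36,6,-15.2,-28.2,69.9],
  [4.8,-1,-36,6,-15.2,-28.2,69.9],
  [4.8,-1,-36,6,-15.2,-28.2,69.9],
  [4.8,-1,-36,6,-15.2,-28.2,69.9],
  [4.8,-1,-36,6,-15.2,-28.2,69.9],
  [4.8,-1,-36,6,-15.2,-28.2,69.9],
  [4.8,-1,-36,6,-15.2,-28.2,69.9],
  [4.8,-1,-36,6,-15.2,-28.2,69.9],
  [4.8,-1,-36,6,-15.2,-28.2,69.9],
  [4.8,-1,-36,6,-15.2,-28.2,69.9],
  [4.8,-1,-36,6,-15.2,-28.2,69.9],
])

```text
t: 5.27
tcp_pos: [0.5829, -0.2382, 0.1921]
ee_rot: [-0.001, -0.064, 0.998, 0.004]
ft_force: [-0.9, 0.5, -5.9]
finger_gap: 0.623
grasp_force: 57.6
```

Call:
play_rows([
  [4.8,0,0,0,0,0,0],
  [4.8,0,0,0,0,0,0],
  [4.8,0,0,0,0,0,0],
])

```text
t: 5.52
tcp_pos: [0.5857, -0.2395, 0.1932]
ee_rot: [-0.0, -0.063, 0.998, 0.002]
ft_force: [-0.0, -0.9, -4.9]
finger_gap: 0.622
grasp_force: 57.6
```

```bash
python3 - <<'E'
from plan import *
s=status.observe();print(s["tcp_pos"],s["ft_force"],s["finger_gap"],s["qpos"].round(2))
go(box(-.032,.09),RX);go(box(-.032,.012),RX)
w=cam("wrist");cv2.imwrite("pics/w3.png",w["pixels"]);print(proj(w,[box(sx*.065,.08,sy*.052) for sx,sy in ((-1,-1),(1,-1),(1,1),(-1,1))]).round(0).tolist())
E
```

```text
[ 0.58568514 -0.23947469  0.1931956 ] [-0.00672922 -0.87362071 -4.92184984] 0.622282136034368 [-0.5   0.33  0.35  1.59  0.   -0.62]
shift cm [ -0.09  -0.04 -10.32] rot [-0.27 -0.07 -0.  ]
shift cm [ -0.09  -0.04 -18.12] rot [-0.27 -0.07 -0.  ]
[[184.0, 141.0], [193.0, 289.0], [313.0, 289.0], [322.0, 141.0]]
```

View pics/w3.png

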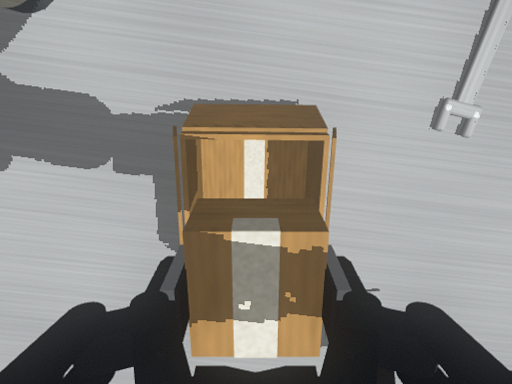

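```bash
python3 - <<'E'
from plan import *
w=cam("wrist");p,Rc=cur()
for d in (-.004,0,.004):
  print(d,proj(w,[p+Rc.apply([x+d,y,-.029]) for x in (.029,-.029) for y in (.027,-.027)]).round(0).tolist())
E
```

```text
-0.004 [[325.0, 235.0], [179.0, 235.0], [317.0, 360.0], [188.0, 360.0]]
0 [[326.0, 225.0], [178.0, 225.0], [317.0, 353.0], [188.0, 353.0]]
0.004 [[327.0, 215.0], [177.0, 215.0], [318.0, 345.0], [187.0, 345.0]]
```

```bash
cat > inhand.py <<'E'
from plan import *
from scipy.optimize import least_squares
def fit(w,px,p,Rc):
    """px: top face near-cam L,R; far L,R; bottom near-cam L,R -> carton in tool frame: x,z offset of top, pitch"""
    C=np.array([(.029,-.027,0),(.029,.027,0),(-.029,-.027,0),(-.029,.027,0),(.029,-.027,.036),(.029,.027,.036)])
    f=lambda q:(proj(w,p+Rc.apply(R.from_euler('xyz',[q[4],q[2],0]).apply(C-[0,0,-.018])+[q[0],q[3],q[1]]))-px).ravel()
    r=least_squares(f,[0,-.011,0,0,0],x_scale=[.01,.01,.1,.01,.1],loss='soft_l1',f_scale=2)
    q=r.x;print("centre in tool mm",(q[[0,3,1]]*1000).round(1),"pitch deg",np.rad2deg(q[2]).round(1),"roll",np.rad2deg(q[4]).round(1),"res",f(q).round(1))
    return q
E
python3 - <<'E'
from inhand import *
w=cam("wrist");p,Rc=cur()
fit(w,np.array([(187,232),(328,228),(191,357),(322,355),(200,200),(322,198)]),p,Rc)
a=cv2.imread("pics/w3.png")[185:375,165:345];cv2.imwrite("pics/w3c.png",cv2.resize(a,None,fx=3.1,fy=3.1,interpolation=cv2.INTER_CUBIC))
E
```

```text
centre in tool mm [ -2.6   2.4 -45. ] pitch deg -1.5 roll 0.5 res [-1.1 -2.1  2.2  1.3  3.  -0.4 -0.4  0.7 -0.1 -0.7 -8.3  1. ]
```

View pics/w3c.png

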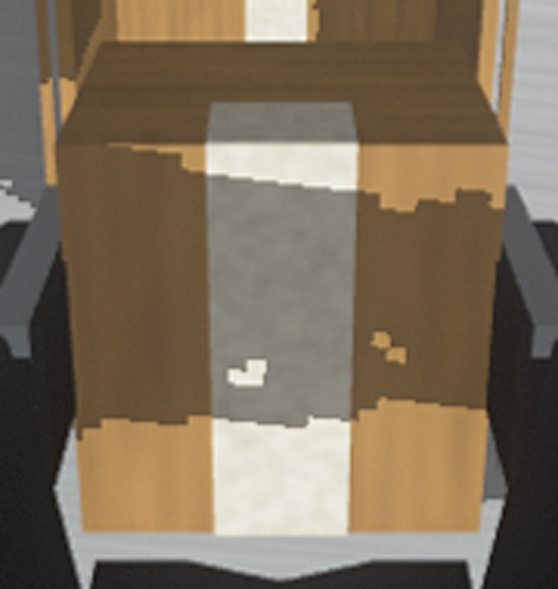

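```bash
sed -i 's/C-\[0,0,-.018\]/C-[0,0,.018]/' inhand.py; python3 - <<'E'
from inhand import *
w=cam("wrist");p,Rc=cur()
fit(w,np.array([(183.7,231.8),(328.9,231.1),(191.8,356.3),(320.2,356.3),(197.3,198.5),(319,198.5)]),p,Rc)
E
```

```text
centre in tool mm [ -2.9   1.6 -10.3] pitch deg 0.2 roll -0.3 res [-0.6 -0.4  0.8  0.6  0.5  0.   0.   0.4  1.4 -0.4 -4.8 -0.3]
```

Call:
play_rows([
  [4.8,-0.4,-0.1,-4,-0.2,0,0],
  [4.8,-0.4,-0.1,-8,-0.2,0,0],
  [4.8,-0.4,-0.1,-11,-0.2,0,0],
  [4.8,-0.4,-0.1,-14,-0.2,0,0],
  [4.8,-0.4,-0.1,-16,-0.2,0,0],
  [4.8,-0.4,-0.1,-17.4,-0.2,0,0],
  [4.8,-0.4,-0.1,-17.4,-0.2,0,0],
  [4.8,-0.4,-0.1,-17.4,-0.2,0,0],
  [4.8,-0.4,-0.1,-17.4,-0.2,0,0],
])

```text
t: 6.47
tcp_pos: [0.5805, -0.2407, 0.0315]
ee_rot: [0.0, -0.062, 0.998, -0.0]
ft_force: [-21.7, 10.6, 36.7]
finger_gap: 0.617
grasp_force: 79.4
```

Call:
play_rows([
  [4.8,0,0,-0.1,0,0,0],
  [4.8,0,0,-0.2,0,0,0],
  [4.8,0,0,-0.3,0,0,0],
  [4.8,0,0,-0.3,0,0,0],
])

```text
t: 6.8
tcp_pos: [0.5806, -0.2407, 0.0314]
ee_rot: [0.001, -0.062, 0.998, -0.001]
ft_force: [-25.4, 12.1, 45.7]
finger_gap: 0.621
grasp_force: 81.3
```

Call:
play_rows([
  [4.8,0,0,1,0,0,0],
  [4.8,0,0,1,0,0,0],
  [4.8,0,0,1,0,0,0],
])

```text
t: 7.05
tcp_pos: [0.5845, -0.2429, 0.0327]
ee_rot: [0.004, -0.063, 0.998, -0.003]
ft_force: [-3.9, 4.7, 15.2]
finger_gap: 0.624
grasp_force: 69.8
```

```bash
python3 - <<'E'
from inhand import *
s=status.observe();print(s["tcp_pos"],s["ft_force"],s["torque"])
w=cam("wrist")["pixels"];t=cam("top");sd=cam("side")
cv2.imwrite("pics/w4.png",w)
def crop(c,r=45,k=4):
    u,v=proj(c,[box(0,.1)])[0].astype(int);return cv2.resize(c["pixels"][v-r:v+r,u-r:u+r],(300,300),interpolation=cv2.INTER_CUBIC)
im=np.hstack([cv2.resize(w[60:384],(474,300)),crop(sd)]);print(im.shape)
im=np.vstack([im,np.hstack([crop(t),np.zeros((300,474,3),np.uint8)])])
cv2.imwrite("pics/m4.png",im)
E
```

```text
[ 0.58449352 -0.24288979  0.03266754] [-3.93401236  4.69780523 15.18001745] [-0.28178016  0.65690153 -0.1880625 ]
(300, 774, 3)
```

View pics/m4.png

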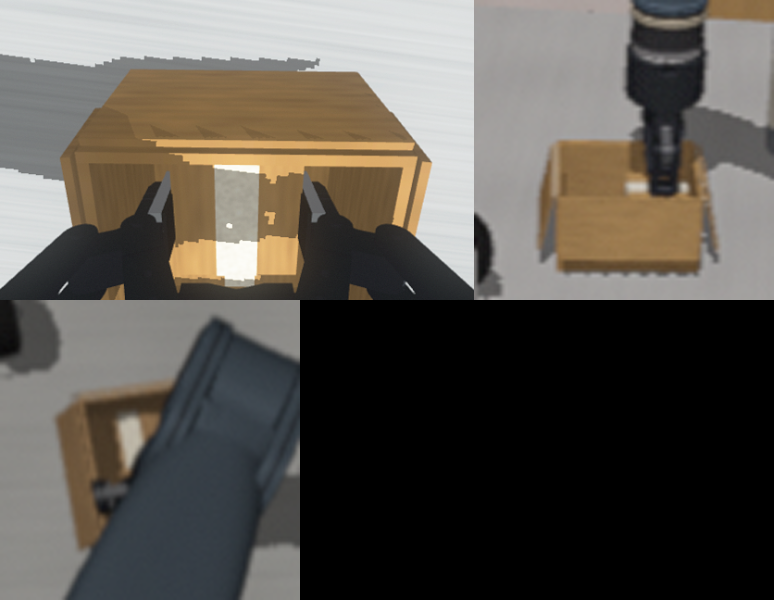

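```bash
python3 - <<'E'
from inhand import *
w=cam("wrist");p,Rc=cur()
Rm=cv2.Rodrigues(np.array(w["rvec"]))[0];t=np.array(w["tvec"]).ravel();o=Rc.inv().apply(-Rm.T@t-p);print("cam in tool",o)
for uv in [(330,258),(350,258),(358,275),(372,285),(410,303),(440,310),(455,325),(512,365),(62,320),(105,303)]:
    d=Rc.inv().apply(Rm.T@np.linalg.inv(w["camera_matrix"])@[*uv,1])
    print(uv,[(o+d*((x-o[0])/d[0])).round(3).tolist() for x in (.011,.018)])
print("rim pred",proj(w,[box(sx*.065,.08,sy*.052) for sx,sy in ((-1,-1),(-1,1))]), "obs",(77*1.08,60+153*1.08),(415*1.08,60+153*1.08))
b=p-box(0,0)
a=np.deg2rad(BY);print("tcp in box",b[0]*np.cos(a)+b[1]*np.sin(a),-b[0]*np.sin(a)+b[1]*np.cos(a))
E
```

```text
cam in tool [ 0.08058538  0.00097269 -0.14374236]
(330, 258) [[0.011, 0.031, -0.021], [0.018, 0.028, -0.034]]
(350, 258) [[0.011, 0.039, -0.021], [0.018, 0.035, -0.034]]
(358, 275) [[0.011, 0.039, -0.034], [0.018, 0.035, -0.045]]
(372, 285) [[0.011, 0.042, -0.04], [0.018, 0.038, -0.051]]
(410, 303) [[0.011, 0.051, -0.05], [0.018, 0.046, -0.06]]
(440, 310) [[0.011, 0.059, -0.054], [0.018, 0.053, -0.063]]
(455, 325) [[0.011, 0.06, -0.06], [0.018, 0.054, -0.069]]
(512, 365) [[0.011, 0.066, -0.075], [0.018, 0.059, -0.082]]
(62, 320) [[0.011, -0.057, -0.058], [0.018, -0.051, -0.067]]
(105, 303) [[0.011, -0.047, -0.05], [0.018, -0.043, -0.06]]
rim pred [[ 93.67641319 239.91862413]
 [428.90111565 240.7832862 ]] obs (83.16000000000001, 225.24) (448.20000000000005, 225.24)
tcp in box -0.03262377317436705 -0.0030194968594495263
```

Call:
play_rows([
  [4.8,0,0.2,2,0,0,0],
  [4.8,0,0.2,5,0,0,0],
  [4.8,0,0.2,9,0,0,0],
  [4.8,0,0.2,13,0,0,0],
  [4.8,1,4,13,0,0,0],
  [4.8,2,8,13,0,0,0],
  [4.8,3,12,12,0,0,0],
  [4.8,4,16,8,0,0,0],
  [4.8,4,18,4,0,0,0],
  [4.8,4,18,1,0,0,0],
  [4.8,4,18,1,0,0,0],
  [4.8,4,18,1,0,0,0],
])

```text
t: 8.25
tcp_pos: [0.616, -0.0592, 0.0297]
ee_rot: [-0.007, -0.064, 0.998, 0.002]
ft_force: [-1.2, -0.3, -4.4]
finger_gap: 0.624
grasp_force: 61.2
```

```bash
python3 - <<'E'
from inhand import *
s=status.observe();print(s["tcp_pos"],s["ft_force"],s["finger_gap"],s["ee_rot"])
w=cam("wrist")["pixels"];t=cam("top");print(ray(t,[(262,228),(259,281)],.0))
a=w[140:384,120:400]
cv2.imwrite("pics/w5.png",cv2.resize(a,None,fx=2.4,fy=2.4,interpolation=cv2.INTER_CUBIC))
E
```

```text
[ 0.61603918 -0.0591855   0.02972276] [-1.24955045 -0.31926441 -4.42743569] 0.6238357727938538 [-0.00665055 -0.06411405  0.99791911  0.00161625]
[[ 0.52727641 -0.05582656  0.        ]
 [ 0.35951885 -0.03911612  0.        ]]
```

View pics/w5.png

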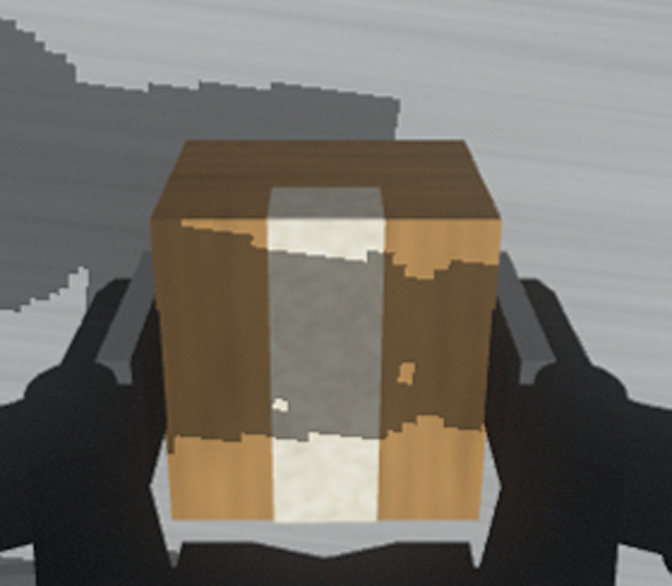

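```bash
python3 - <<'E'
from inhand import *
p,_=cur();go([p[0],p[1],.009],RX)
E
```

```text
shift cm [ 0.    0.   -2.85] rot [0.05 0.07 0.01]
```

Call:
play_rows([
  [4.8,0,0,-1,0,0,0],
  [4.8,0,0,-2,0,0,0],
  [4.8,0,0,-2.5,0,0,0],
  [4.8,0,0,-2.7,0,0,0],
  [4.8,0,0,-2.7,0,0,0],
  [4.8,0,0,-2.7,0,0,0],
  [4.8,0,0,-2.7,0,0,0],
])

```text
t: 8.93
tcp_pos: [0.6219, -0.0613, 0.0107]
ee_rot: [0.001, -0.063, 0.998, -0.0]
ft_force: [-0.0, 0.5, -4.6]
finger_gap: 0.621
grasp_force: 61.5
```

Call:
play_rows([
  [4.8,0,0,-0.1,0,0,0],
  [4.8,0,0,-0.2,0,0,0],
  [4.8,0,0,-0.3,0,0,0],
  [4.8,0,0,-0.3,0,0,0],
])

```text
t: 9.27
tcp_pos: [0.622, -0.0613, 0.0087]
ee_rot: [0.001, -0.063, 0.998, -0.0]
ft_force: [-2.2, -0.2, 1.4]
finger_gap: 0.62
grasp_force: 61.9
```

Call:
play_rows([
  [6.6,0,0,0,0,0,0],
  [6.6,0,0,0,0,0,0],
  [6.6,0,0,0,0,0,0],
  [6.6,0,0,1,0,0,0],
  [6.6,0,0,1.7,0,0,0],
  [6.6,0,0,1.7,0,0,0],
  [6.6,0,0,1.7,0,0,0],
])

```text
t: 9.85
tcp_pos: [0.6228, -0.0614, 0.0259]
ee_rot: [0.002, -0.063, 0.998, -0.001]
ft_force: [0.5, 0.9, -0.2]
finger_gap: 0.772
grasp_force: 0.0
```

Call:
play_rows([
  [4.8,0,0,0,0,0,0],
  [4.8,0,0,0,0,0,0],
  [4.8,0,0,0,0,0,0],
  [4.8,0,0,0,0,0,0],
  [4.8,0,0,0,0,0,0],
], force=70)

```text
t: 10.27
tcp_pos: [0.622, -0.0613, 0.0252]
ee_rot: [0.001, -0.063, 0.998, -0.0]
ft_force: [-0.8, -0.6, 6.6]
finger_gap: 0.607
grasp_force: 74.5
```

Call:
play_rows([
  [4.8,0,0,1.5,0,0,0],
  [4.8,0,0,3,0,0,0],
  [4.8,0,0,5,0,0,0],
  [4.8,0,0,5,0,0,0],
  [4.8,0,0,5,0,0,0],
])

```text
t: 10.68
tcp_pos: [0.6216, -0.0612, 0.0735]
ee_rot: [0.0, -0.063, 0.998, -0.0]
ft_force: [0.0, -0.2, -5.2]
finger_gap: 0.611
grasp_force: 74.7
```

```bash
python3 - <<'E'
from inhand import *
s=status.observe();print(s["tcp_pos"],s["ft_force"],s["torque"],s["finger_gap"],s["ee_rot"])
w=cam("wrist");p,Rc=cur();cv2.imwrite("pics/w6.png",w["pixels"])
# white tape bounds: predicted top face corners for zero pitch and center z=+.008
for pit in (-5,0,5):
  print(pit,proj(w,p+Rc.apply(R.from_euler('y',pit,degrees=True).apply([(.029,-.027,-.018),(.029,.027,-.018),(-.029,-.027,-.018),(-.029,.027,-.018),(.029,-.027,.018),(.029,.027,.018)])+[-.003,0,.008])).round(0).tolist())
g=cv2.cvtColor(w["pixels"],cv2.COLOR_BGR2HSV)
for v in range(190,384,6): 
  row=g[v];m=(row[:,0]>5)&(row[:,0]<25)&(row[:,1]>80);u=np.where(m)[0];print(v,u.min() if len(u) else None,u.max() if len(u) else None,len(u),end=' | ')
print();print([(v,w["pixels"][v,255].tolist()) for v in range(190,370,4)])
E
```

```text
[ 0.62164035 -0.06117354  0.07348453] [ 0.02174146 -0.19461001 -5.19866475] [-0.02049205 -0.027605    0.01881607] 0.6106011983291622 [ 2.98485368e-04 -6.32988899e-02  9.97994568e-01 -6.19157927e-05]
-5 [[191.0, 204.0], [317.0, 204.0], [196.0, 323.0], [312.0, 323.0], [203.0, 185.0], [305.0, 185.0]]
0 [[190.0, 209.0], [318.0, 209.0], [197.0, 323.0], [311.0, 323.0], [202.0, 184.0], [306.0, 184.0]]
5 [[189.0, 215.0], [318.0, 215.0], [198.0, 322.0], [310.0, 322.0], [201.0, 183.0], [307.0, 183.0]]
190 0 308 193 | 196 0 311 199 | 202 0 313 205 | 208 0 316 169 | 214 0 319 175 | 220 0 319 176 | 226 0 319 177 | 232 0 319 176 | 238 0 318 176 | 244 0 317 177 | 250 0 315 174 | 256 0 315 175 | 262 0 315 175 | 268 0 314 175 | 274 0 314 173 | 280 0 313 166 | 286 0 313 159 | 292 0 313 151 | 298 0 315 152 | 304 0 317 146 | 310 0 313 135 | 316 0 313 127 | 322 0 313 120 | 328 0 312 111 | 334 0 27 28 | 340 0 19 20 | 346 0 12 13 | 352 None None 0 | 358 None None 0 | 364 None None 0 | 370 None None 0 | 376 None None 0 | 382 None None 0 | 
[(190, [55, 75, 90]), (194, [54, 76, 93]), (198, [53, 73, 90]), (202
[... 300 characters left out ...]
7]), (254, [111, 120, 123]), (258, [117, 127, 130]), (262, [113, 122, 125]), (266, [118, 128, 131]), (270, [117, 126, 129]), (274, [115, 124, 126]), (278, [116, 126, 129]), (282, [115, 124, 127]), (286, [117, 127, 129]), (290, [116, 127, 129]), (294, [175, 190, 194]), (298, [203, 220, 223]), (302, [211, 225, 228]), (306, [204, 220, 223]), (310, [199, 216, 220]), (314, [203, 220, 222]), (318, [205, 221, 223]), (322, [210, 224, 226]), (326, [202, 219, 222]), (330, [177, 185, 183]), (334, [163, 163, 162]), (338, [171, 169, 168]), (342, [171, 171, 170]), (346, [166, 166, 164]), (350, [168, 168, 164]), (354, [168, 168, 164]), (358, [169, 168, 165]), (362, [164, 163, 162]), (366, [169, 170, 166])]
```

```bash
sed -i 's/^BOX=.*//; s/BOX=np.array(\[.6165,-.2358\])/BOX=np.array([.6149,-.2350])/' plan.py; python3 - <<'E'
from inhand import *
print(BOX);go(box(-.036,.13),RX);go(box(-.036,.035),RX)
E
```

```text
[ 0.6149 -0.235 ]
shift cm [ -4.14 -17.86   5.78] rot [-0.03 -0.12 -0.02]
shift cm [ -4.14 -17.86  -3.72] rot [-0.03 -0.12 -0.02]
```

Call:
play_rows([
  [4.8,0,0,4,0,0,0],
  [4.8,-1,-2,6,0,0,0],
  [4.8,-2,-6,6,0,0,0],
  [4.8,-3,-10,6,0,0,0],
  [4.8,-4.1,-14,6,0,0,0],
  [4.8,-4.1,-17.9,6,0,0,0],
  [4.8,-4.1,-17.9,6,0,0,0],
  [4.8,-4.1,-17.9,6,0,0,0],
  [4.8,-4.1,-17.9,6,0,0,0],
])

```text
t: 11.48
tcp_pos: [0.5791, -0.2396, 0.1314]
ee_rot: [-0.002, -0.063, 0.998, 0.002]
ft_force: [0.2, 0.1, -4.7]
finger_gap: 0.607
grasp_force: 77.0
```

```bash
python3 - <<'E'
from inhand import *
go(box(-.036,.034),RX)
w=cam("wrist");cv2.imwrite("pics/w7.png",w["pixels"]);I=w["pixels"].astype(int)
pr=proj(w,[box(sx*.065,.08,sy*.052) for sx,sy in ((-1,-1),(-1,1),(1,-1),(1,1))]);print(pr.round(1).tolist())
# profiles across the rim: row through box side walls, and column through the -x wall
v=int(pr[0,1])+20; print(v,[(u,I[v,u].tolist()) for u in list(range(int(pr[0,0])-14,int(pr[0,0])+12,2))]);print([(u,I[v,u].tolist()) for u in list(range(int(pr[1,0])-14,int(pr[1,0])+14,2))])
print([(v,I[v,220].tolist()) for v in range(int(pr[0,1])-20,int(pr[0,1])+14,2)])
E
```

```text
shift cm [ 0.01  0.01 -9.74] rot [-0.17 -0.2   0.04]
[[164.6, 168.9], [341.8, 168.5], [180.0, 347.7], [327.5, 347.1]]
188 [(150, [103, 106, 106]), (152, [55, 83, 106]), (154, [59, 85, 108]), (156, [53, 77, 97]), (158, [51, 72, 88]), (160, [58, 88, 111]), (162, [60, 87, 111]), (164, [57, 86, 111]), (166, [54, 79, 101]), (168, [49, 69, 88]), (170, [48, 71, 88]), (172, [48, 72, 89]), (174, [46, 70, 90])]
[(327, [50, 73, 90]), (329, [52, 74, 93]), (331, [51, 75, 93]), (333, [52, 75, 94]), (335, [51, 75, 94]), (337, [53, 75, 93]), (339, [51, 73, 90]), (341, [79, 119, 153]), (343, [100, 155, 199]), (345, [101, 155, 199]), (347, [97, 148, 190]), (349, [53, 73, 89]), (351, [75, 111, 142]), (353, [94, 143, 182])]
[(148, [60, 91, 114]), (150, [60, 89, 111]), (152, [58, 83, 107]), (154, [77, 120, 154]), (156, [90, 147, 189]), (158, [93, 151, 195]), (160, [52, 74, 92]), (162, [67, 103, 131]), (164, [70, 114, 147]), (166, [58, 88, 113]), (168, [57, 89, 113]), (170, [59, 88, 111]), (172, [57, 88, 111]), (174, [57, 87, 110]), (176, [55, 85, 109]), (178, [56, 87, 110]), (180, [57, 86, 110])]
```

Call:
play_rows([
  [4.8,-0.1,0,-2.5,0,0,0],
  [4.8,-0.1,0,-5,0,0,0],
  [4.8,-0.1,0,-7,0,0,0],
  [4.8,-0.1,0,-8.5,0,0,0],
  [4.8,-0.1,0,-9.5,0,0,0],
  [4.8,-0.1,0,-9.5,0,0,0],
  [4.8,-0.1,0,-9.5,0,0,0],
  [4.8,-0.1,0,-9.5,0,0,0],
])

```text
t: 12.2
tcp_pos: [0.5805, -0.24, 0.0406]
ee_rot: [0.001, -0.064, 0.998, -0.001]
ft_force: [1.5, 0.1, -4.5]
finger_gap: 0.608
grasp_force: 77.0
```

Call:
play_rows([
  [4.8,0,0,-0.1,0,0,0],
  [4.8,0,0,-0.2,0,0,0],
  [4.8,0,0,-0.2,0,0,0],
])

```text
t: 12.45
tcp_pos: [0.5802, -0.2405, 0.0383]
ee_rot: [0.001, -0.063, 0.998, -0.001]
ft_force: [0.1, -0.4, -5.0]
finger_gap: 0.606
grasp_force: 77.0
```

Call:
play_rows([
  [4.8,-0.2,0.1,-0.1,0,0,0],
  [4.8,-0.2,0.1,-0.2,0,0,0],
  [4.8,-0.2,0.1,-0.3,0,0,0],
  [4.8,-0.2,0.1,-0.4,0,0,0],
  [4.8,-0.2,0.1,-0.5,0,0,0],
  [4.8,-0.2,0.1,-0.5,0,0,0],
])

```text
t: 12.95
tcp_pos: [0.5777, -0.2393, 0.033]
ee_rot: [0.001, -0.063, 0.998, -0.0]
ft_force: [0.2, -0.2, -2.1]
finger_gap: 0.602
grasp_force: 77.9
```

Call:
play_rows([
  [4.8,0,0,-0.1,0,0,0],
  [4.8,0,0,-0.2,0,0,0],
  [4.8,0,0,-0.2,0,0,0],
])

```text
t: 13.2
tcp_pos: [0.578, -0.2395, 0.0326]
ee_rot: [0.001, -0.063, 0.998, -0.001]
ft_force: [-3.0, -0.3, 4.4]
finger_gap: 0.604
grasp_force: 80.0
```

```bash
python3 - <<'E'
from inhand import *
s=status.observe();print(s["tcp_pos"],s["ft_force"],s["torque"],s["finger_gap"]);go(box(-.037,.03),RX)
E
```

```text
[ 0.57804891 -0.23950071  0.03255515] [-3.04602009 -0.29819134  4.40766983] [0.53018071 0.62834969 0.16726471] 0.6043036191362622
shift cm [ 0.01 -0.02 -0.26] rot [ 0.05  0.13 -0.04]
```

Call:
play_rows([
  [4.8,0,-0.08,0.1,0,0,0],
  [4.8,0,-0.08,0.1,0,0,0],
  [4.8,0,-0.08,0,0,0,0],
  [4.8,0,-0.08,0,0,0,0],
])

```text
t: 13.53
tcp_pos: [0.5784, -0.2404, 0.032]
ee_rot: [0.001, -0.063, 0.998, -0.001]
ft_force: [-2.1, -0.2, 5.3]
finger_gap: 0.605
grasp_force: 80.5
```

```bash
python3 - <<'E'
from inhand import *
s=status.observe();print(s["tcp_pos"],s["ft_force"],s["torque"],s["finger_gap"])
E
```

```text
[ 0.57835588 -0.24037901  0.03198587] [-2.12799738 -0.18686577  5.28934257] [0.54390442 0.43491124 0.11905747] 0.6051588571195258
```

Call:
play_rows([
  [4.8,0,-0.12,0.1,0,0,0],
  [4.8,0,-0.12,0.1,0,0,0],
  [4.8,0,-0.12,-0.05,0,0,0],
  [4.8,0,-0.12,-0.05,0,0,0],
  [4.8,0,-0.12,-0.05,0,0,0],
])

```text
t: 13.95
tcp_pos: [0.5784, -0.2408, 0.0318]
ee_rot: [0.001, -0.064, 0.998, -0.0]
ft_force: [-1.9, 3.3, 7.7]
finger_gap: 0.605
grasp_force: 82.6
```

```bash
python3 - <<'E'
from inhand import *
s=status.observe();print(s["tcp_pos"],s["ft_force"],s["torque"],s["finger_gap"])
E
```

```text
[ 0.5783898  -0.24083341  0.03177709] [-1.94690524  3.25257001  7.69116733] [ 0.67543312  0.37255696 -0.01654642] 0.6052204583986046
```

Call:
play_rows([
  [5.7,0,0,0.05,0,0,0],
  [5.9,0,0,0.3,0,0,0],
  [6.0,0,0,1.5,0,0,0],
  [6.2,0,0,4,0,0,0],
  [6.2,0,0,8,0,0,0],
  [6.2,0,0,12,0,0,0],
  [6.2,0,0,14,0,0,0],
  [6.2,0,0,14,0,0,0],
], force=20)

```text
t: 14.62
tcp_pos: [0.5809, -0.2436, 0.1782]
ee_rot: [0.006, -0.063, 0.998, -0.004]
ft_force: [-0.2, -0.2, 0.8]
finger_gap: 0.726
grasp_force: 0.0
```

```bash
python3 - <<'E'
from inhand import *
s=status.observe();print(s["tcp_pos"],s["ft_force"],s["finger_gap"])
w=cam("wrist");cv2.imwrite("pics/w8.png",w["pixels"])
pr=lambda z,sx,sy,cx:proj(w,[box(cx+x*.029,z,y*.027) for x,y in ((-1,-1),(-1,1),(1,1),(1,-1))]).round(0).tolist()
print("pred carton top",pr(.041,1,1,-.0325))
g=cv2.cvtColor(w["pixels"],cv2.COLOR_BGR2HSV);I=w["pixels"].astype(int)
print([(v,I[v,255].tolist()) for v in range(180,384,5)])
go(pick('A',.024),RT);go(pick('A',.07),RT)
go(pick('C',.07),RT)
E
```

```text
[ 0.58087458 -0.24362957  0.17815127] [-0.2426374  -0.16056018  0.84664533] 0.7259987090961625
pred carton top [[228.0, 143.0], [294.0, 143.0], [291.0, 208.0], [230.0, 208.0]]
[(180, [222, 234, 236]), (185, [219, 230, 233]), (190, [205, 221, 224]), (195, [213, 226, 230]), (200, [219, 230, 233]), (205, [220, 232, 235]), (210, [210, 224, 228]), (215, [219, 230, 233]), (220, [219, 231, 234]), (225, [214, 226, 230]), (230, [220, 231, 234]), (235, [215, 228, 230]), (240, [213, 227, 230]), (245, [221, 231, 234]), (250, [217, 231, 234]), (255, [122, 133, 137]), (260, [53, 76, 96]), (265, [48, 74, 93]), (270, [50, 76, 95]), (275, [52, 78, 99]), (280, [52, 76, 96]), (285, [53, 76, 95]), (290, [54, 75, 93]), (295, [54, 78, 99]), (300, [58, 82, 101]), (305, [96, 157, 199]), (310, [91, 143, 185]), (315, [184, 184, 181]), (320, [179, 179, 176]), (325, [185, 185, 181]), (330, [178, 177, 176]), (335, [176, 176, 174]), (340, [180, 181, 178]), (345, [177, 176, 173]), (350, [175, 176, 173]), (355, [179, 179, 177]), (360, [178, 178, 175]), (365, [180, 179, 177]), (370, [184, 187, 181]), (375, [43, 41, 39]), (380, [41, 39, 37])]
shift cm [10.64 43.22 -9.23] rot [ 15.89  28.32 -70.04]
shift cm [11.63 41.14 -5.25] rot [ 15.89  28.32 -70.04]
shift cm [-8.22 31.67 -5.25] rot [ 15.89  28.32 -70.04]
```

```bash
cat > asc.py <<'E'
from h import *
def asc(I,u0,u1,v0,v1,st=5,sv=7):
    h=cv2.cvtColor(I,cv2.COLOR_BGR2HSV)
    for v in range(v0,v1,sv):
        s=''
        for u in range(u0,u1,st):
            H,S,V=map(int,h[v,u]); s+= ('#' if V<60 else 'o' if S>70 and 5<H<25 and V>140 else 'd' if S>70 and 5<H<25 else 'B' if S>90 else 'W' if S<40 and V>200 and S>8 else 'w' if S>8 and V>100 else '.')
        print(f"{v:3d} {s}")
E
python3 -c "
from asc import *
asc(cv2.imread('pics/w8.png'),140,390,90,330,4,6)"
```

```text
90 ..............................w................................
 96 ...............................................................
102 ...............................................................
108 ..............wwww.............................................
114 ......w.......ddddddddddddddddddddddddddddddddd................
120 .w...w.......wdddddddddddddddddddddddddddddddddd..w............
126 .w...........dddddddddddddddddddddddddddddddddddd..............
132 ............dddddddddddddddddddddddddddddddddddddw.............
138 .........d.woooooooooooooooooooooooooooooooooooooo.d...........
144 .....w...d.oooooooooooooooooooooooooooooooooddddddwd...........
150 ..w......ddddddddoodddooooooWWWWWooooooddddddddddooow..........
156 .........wdddddddoddddooooooWWWWWooooooddddddddddooo...........
162 .........wdddddddoddddooooooWWWWWooooooddddddddddo.o...........
168 .........wdddddddoodddooooooWWWWWooooooddddddddddowo...........
174 ..........dwoddddooddddoooooWWWWWooooooddddddddddodo...........
180 ..........dwdddddooddddoooooWWWWWooooooddddddddddodo...........
186 .........
[... 918 characters left out ...]
ddd####...###.......
270 ..##....####wodddddddddddddddddddddddddddddddd#####...###......
276 .###...#####wodddddddddddddddddddddddddddddddd#####....###.....
282 ###....#####wodddddddddddddddddddddddddddddddd######....###....
288 ##....######oooddddddddddddddddddddddddddddddd#######...###....
294 ##...#######ooodddddddddddddddddddddddddddddddo######....###...
300 ####.######wooodddddddddddddddddddddddddddddddo######..########
306 ###########..wdddddddoooooooooooooooooooooooooo.###############
312 ##########........wwwwwwwwwwwwwwwwwooooooooooow.###############
318 ##########.......................................##############
324 #########........................................##############
```

```bash
python3 - <<'E'
from inhand import *
go(pick('C',.09,.026),RT)
E
```

```text
shift cm [-7.68 30.53 -3.67] rot [ 15.89  28.32 -70.04]
```

Call:
play_rows([
  [6.6,-7.6,30.5,-3.5,15.9,28.3,-70],
  [6.6,-7.6,30.5,-3.5,15.9,28.3,-70],
  [6.6,-7.6,30.5,-3.5,15.9,28.3,-70],
  [6.6,-7.6,30.5,-3.5,15.9,28.3,-70],
  [6.6,-7.6,30.5,-3.5,15.9,28.3,-70],
  [6.6,-7.6,30.5,-3.5,15.9,28.3,-70],
  [6.6,-7.6,30.5,-3.5,15.9,28.3,-70],
  [6.6,-7.6,30.5,-3.5,15.9,28.3,-70],
  [6.6,-7.6,30.5,-3.5,15.9,28.3,-70],
  [6.6,-7.6,30.5,-3.5,15.9,28.3,-70],
  [6.6,-7.6,30.5,-3.5,15.9,28.3,-70],
  [6.6,-7.6,30.5,-3.5,15.9,28.3,-70],
], force=70)

```text
t: 15.67
tcp_pos: [0.5, 0.0629, 0.1319]
ee_rot: [-0.222, 0.517, 0.815, 0.142]
ft_force: [-0.3, 0.5, -0.3]
finger_gap: 0.77
grasp_force: 0.0
```

Call:
play_rows([
  [6.6,0,0,0,0,0,0],
  [6.6,0,0,0,0,0,0],
  [6.6,0,0,0,0,0,0],
])

```text
t: 15.92
tcp_pos: [0.5015, 0.064, 0.1347]
ee_rot: [-0.22, 0.514, 0.817, 0.142]
ft_force: [0.2, -0.1, 0.1]
finger_gap: 0.774
grasp_force: 0.0
```

```bash
python3 - <<'E'
from inhand import *
from asc import asc
s=status.observe();print(s["tcp_pos"],s["finger_gap"],s["ft_force"])
go(pick('C',.0238,.026),RT)
w=cam("wrist");cv2.imwrite("pics/w9.png",w["pixels"])
print("pred top",proj(w,RB.apply([(x,.11+y,.036) for x in (0,.058) for y in (.027,-.027)])+b[:3]).round(0).tolist())
asc(w["pixels"],150,370,120,384,4,7)
E
```

```text
[0.50146774 0.06404556 0.13465323] 0.7736839431502257 [ 0.16674915 -0.14566491  0.1079165 ]
shift cm [-1.27  2.82 -5.39] rot [-0.48  0.18  0.02]
pred top [[212.0, 257.0], [297.0, 257.0], [208.0, 168.0], [301.0, 168.0]]
120 BBBBBBBBBBBBBBBBBBBBBBBBBBBBBBBBBBBBBBBBBBBBBBBBBBBBBBB
127 WBBBBBBBBBBBBBBBBBBBBBBBBBBBBBBBBBBBBBBBBBBBBBBBBBBBBBB
134 .BBBBBBBBBBBBBBBBBBBBBBBBBBBBBBBBBBBBBBBBBBBBBBBBBBBBBB
141 .BBBBBBBBBBBBBBBBBBBBBBBBBBBBBBBBBBBBBBBBBBBBBBBBBBBBBB
148 .BBBBBBBBBBBBBBBBBBBBBBBBBBBBBBBBBBBBBBBBBBBBBBBBBBBBBB
155 .BBBBBBBBBBBBBBBwwwwwwwwwwwwwwwwwwwwBBBBBBBBBBBBBBBBBBB
162 .BBBBBBBBBBBBBBwoooooooooooooooooooooBBBBBBBBBBBBBBBBBB
169 .wBBBBBBBBBBBBBooooooowW.WWWW.ooooooooBBBBBBBBBBBBBBBBB
176 wwBBBBBBBBBBBBBooooooowWWWWWW.ooooooooBBBBBBBBBBBBBBBBB
183 w.BBBBBBBBBBBBBooooooowWWWWWWWooooooooBBBBBBBBBBBBBBBBB
190 wwBBBBBBBBBBBBBooooooowWWW.WWWooooooooBBBBBBBBBBBBBBBBB
197 wwBBBBBBBBBBBBBooooooowWWWWWWWooooooowBBBBBBBBBBBBBBBBB
204 wwBBBBBBBBBBBBBooooooooWWWWWW.ooooooowBBBBBBBBBBBBBBBBB
211 wwBBBBBBBBBBBBBooooooooWWWWWWWoooooooBBBBBBBBBBBBBBBBBB
218 wwwBBBBBBBBBBBBooooooooWWWWWWWooooooo
[... 698 characters left out ...]
....w................................ww.
309 ..................................................#....
316 ...............................................#..#.#..
323 .......................................................
330 ...##...........................................w......
337 .......................................................
344 .........................w.............................
351 .....w....................w.w..........................
358 ..........................ww...................w.......
365 ............www.www...............ww...w.w.............
372 .......w...w...........................................
379 ...........................................##..........
```

Call:
play_rows([
  [6.6,-0.7,1.4,-2.7,0,0,0],
  [6.6,-1.3,2.8,-5.4,-0.4,0.2,0],
  [6.6,-1.3,2.8,-5.4,-0.4,0.2,0],
  [6.6,-1.3,2.8,-5.4,-0.4,0.2,0],
  [4.8,-1.3,2.8,-5.4,-0.4,0.2,0],
  [4.8,-1.3,2.8,-5.4,-0.4,0.2,0],
  [4.8,-1.3,2.8,-5.4,-0.4,0.2,0],
  [4.8,-1.3,2.8,-5.4,-0.4,0.2,0],
  [4.8,-1.3,2.8,-5.4,-0.4,0.2,0],
], force=70)

```text
t: 16.72
tcp_pos: [0.4892, 0.0912, 0.0827]
ee_rot: [-0.219, 0.516, 0.816, 0.139]
ft_force: [-2.9, -1.7, 6.3]
finger_gap: 0.598
grasp_force: 74.1
```

Call:
play_rows([
  [4.8,0.2,-0.5,1,0,0,0],
  [4.8,0.6,-1.3,2.5,0,0,0],
  [4.8,1,-2.2,4.2,0,0,0],
  [4.8,1.5,-3.2,6.5,0,0,0],
  [4.8,1.5,-3.2,6.5,0,0,0],
  [4.8,1.5,-3.2,6.5,0,0,0],
  [4.8,1.5,-3.2,6.5,0,0,0],
  [4.8,1.5,-3.2,6.5,0,0,0],
])

```text
t: 17.38
tcp_pos: [0.5027, 0.0601, 0.144]
ee_rot: [-0.221, 0.516, 0.816, 0.138]
ft_force: [-1.0, -0.2, -4.5]
finger_gap: 0.599
grasp_force: 74.5
```

```bash
python3 - <<'E'
from inhand import *
s=status.observe();print(s["tcp_pos"],s["ft_force"],s["torque"],s["finger_gap"])
go(box(.0275,.16),RX)
E
```

```text
[0.50268701 0.06008918 0.1440469 ] [-1.03843634 -0.18532208 -4.48560712] [-0.96141142 -0.45257392 -0.06963615] 0.5988509924666839
shift cm [ 13.95 -29.16   1.6 ] rot [-15.34 -28.33  70.1 ]
```

Call:
play_rows([
  [4.8,0.9,-1.9,0.2,-1,-1.9,4.7],
  [4.8,1.9,-3.9,0.4,-2,-3.8,9.3],
  [4.8,2.8,-5.8,0.6,-3.1,-5.7,14],
  [4.8,3.7,-7.8,0.8,-4.1,-7.5,18.7],
  [4.8,4.7,-9.7,1,-5.1,-9.4,23.4],
  [4.8,5.6,-11.7,1.2,-6.1,-11.3,28],
  [4.8,6.5,-13.6,1.3,-7.1,-13.2,32.7],
  [4.8,7.5,-15.6,1.4,-8.2,-15.1,37.4],
  [4.8,8.4,-17.5,1.5,-9.2,-17,42.1],
  [4.8,9.3,-19.5,1.6,-10.2,-18.9,46.7],
  [4.8,10.3,-21.4,1.6,-11.2,-20.8,51.4],
  [4.8,11.2,-23.4,1.6,-12.2,-22.7,56.1],
])

```text
t: 18.38
tcp_pos: [0.6152, -0.1733, 0.1595]
ee_rot: [-0.048, 0.056, 0.997, 0.032]
ft_force: [0.1, 0.0, -5.2]
finger_gap: 0.601
grasp_force: 74.7
```

```bash
python3 - <<'E'
from inhand import *
go(box(.0275,.16),RX)
E
```

```text
shift cm [ 2.7  -5.83  0.05] rot [-3.37 -5.74 13.66]
```

Call:
play_rows([
  [4.8,0.9,-2,0,-1.1,-1.9,4.6],
  [4.8,1.8,-3.9,0,-2.2,-3.8,9.1],
  [4.8,2.7,-5.8,0,-3.4,-5.7,13.7],
  [4.8,2.7,-5.8,0,-3.4,-5.7,13.7],
  [4.8,2.7,-5.8,0,-3.4,-5.7,13.7],
  [4.8,2.7,-5.8,0,-3.4,-5.7,13.7],
])

```text
t: 18.88
tcp_pos: [0.6412, -0.2305, 0.1596]
ee_rot: [-0.001, -0.061, 0.998, 0.001]
ft_force: [0.1, 0.1, -5.2]
finger_gap: 0.602
grasp_force: 74.7
```

```bash
python3 - <<'E'
from inhand import *
from asc import asc
s=status.observe();print(s["tcp_pos"],s["finger_gap"],s["ft_force"])
w=cam("wrist");p,Rc=cur();I=w["pixels"];cv2.imwrite("pics/w10.png",I)
for off in (-.006,-.003,0):print(off,proj(w,p+Rc.apply(np.array([(.029,-.027,-.018),(.029,.027,-.018),(-.029,-.027,-.018),(-.029,.027,-.018),(.029,-.027,.018),(.029,.027,.018)])+[off,0,.0075])).round(0).tolist())
print("rim",proj(w,[box(sx*.065,.08,sy*.052) for sx,sy in ((-1,-1),(-1,1),(1,-1),(1,1))]).round(0).tolist())
print("B top edge +x",proj(w,[box(-.0035,.041,y) for y in (-.027,.027)]).round(0).tolist())
asc(I,160,360,70,345,4,5)
E
```

```text
[ 0.64123153 -0.23050945  0.15963554] 0.6016366432423967 [ 0.07186542  0.05507378 -5.24272015]
-0.006 [[188.0, 221.0], [317.0, 221.0], [196.0, 334.0], [310.0, 334.0], [201.0, 193.0], [305.0, 193.0]]
-0.003 [[188.0, 214.0], [317.0, 214.0], [196.0, 329.0], [310.0, 328.0], [201.0, 188.0], [305.0, 188.0]]
0 [[188.0, 208.0], [318.0, 207.0], [195.0, 323.0], [311.0, 323.0], [201.0, 182.0], [306.0, 182.0]]
rim [[165.0, 57.0], [336.0, 56.0], [181.0, 249.0], [324.0, 248.0]]
B top edge +x [[217.0, 145.0], [287.0, 145.0]]
 70 oodddddoodddddooooooWWWWW.oooooooddddddddddddowow.
 75 oodddddoodddddooooooWWWWWWooooooodddddddddddoodo..
 80 doddddddooddddooooooWWWWWWooooooodddddddddddoodo..
 85 doddddddooddddooooooWWWWWWooooooodddddddddddoodo..
 90 doodddddooddddooooooWWWWWWooooooodddddddddddoodo..
 95 doodddddooddddoooooo.WWWWWooooooodddddddddddoooo..
100 doodddddooddddooooooWWWWWWooooooodddddddddddoooo..
105 doodddddooddddooooooWWWWWWooooooodddddddddddooow..
110 doodddddooddddooooooWWWWWWooooooddddddddddddowow..
115 doodddddooddddooooooWWWWWWooooooddddddddddddowow..
120 ooodddddooddddooooooWWWWWWoooo
[... 1740 characters left out ...]
dddddddddwwwwwwwwwwdddddddddd####....###
285 #....#####dddddddddwwwwwwwWWWoddddddddd#####...###
290 #.ww.#####dooooooddWWWWWWWWWWoooooooood#####..w.##
295 ###w.#####ooooooooowWWWWWWWWWoooooooooo#####w.####
300 #########wooooooooowWWWWWWWWWoooooooooo###########
305 #########.ooooooooowWWWWWWWWWoooooooooo.##########
310 #########.ooooooooowWWWWWWWWWoooooooooo.##########
315 ########..ooooooooowWWWWWWWWWoooooooooo.##########
320 ########............WWWWwWW.W.....w..ww..#########
325 ########.................................#########
330 #######..................................#########
335 #######...................................########
340 #######...................................########
```

```bash
python3 - <<'E'
from inhand import *
go(box(.0315,.038,-.0011),RX)
E
```

```text
shift cm [  0.47  -0.16 -12.2 ] rot [-0.05 -0.08  0.24]
```

Call:
play_rows([
  [4.8,0.5,-0.2,-1,0,0,0.2],
  [4.8,0.5,-0.2,-3.5,0,0,0.2],
  [4.8,0.5,-0.2,-6,0,0,0.2],
  [4.8,0.5,-0.2,-8.5,0,0,0.2],
  [4.8,0.5,-0.2,-10.5,0,0,0.2],
  [4.8,0.5,-0.2,-12,0,0,0.2],
  [4.8,0.5,-0.2,-12,0,0,0.2],
  [4.8,0.5,-0.2,-12,0,0,0.2],
  [4.8,0.5,-0.2,-12,0,0,0.2],
])

```text
t: 19.68
tcp_pos: [0.6482, -0.234, 0.0425]
ee_rot: [0.002, -0.063, 0.998, -0.001]
ft_force: [-0.0, -0.7, -3.6]
finger_gap: 0.601
grasp_force: 74.8
```

```bash
python3 - <<'E'
from inhand import *
s=status.observe();print(s["tcp_pos"],s["ft_force"],s["torque"],s["finger_gap"]);go(box(.0315,.032,-.0011),RX)
E
```

```text
[ 0.64823712 -0.23401101  0.04248075] [-1.98810758e-03 -6.77709231e-01 -3.62870419e+00] [-0.02843257 -0.03913506 -0.04283866] 0.6010174522830498
shift cm [-0.19  0.19 -1.05] rot [0.14 0.18 0.03]
```

Call:
play_rows([
  [4.8,-0.2,0.2,-0.2,0,0,0],
  [4.8,-0.2,0.2,-0.4,0,0,0],
  [4.8,-0.2,0.2,-0.5,0,0,0],
  [4.8,-0.2,0.2,-0.5,0,0,0],
  [4.8,-0.2,0.2,-0.5,0,0,0],
])

```text
t: 20.1
tcp_pos: [0.6456, -0.2322, 0.0371]
ee_rot: [0.001, -0.063, 0.998, -0.001]
ft_force: [0.3, 0.2, -5.1]
finger_gap: 0.599
grasp_force: 74.8
```

```bash
python3 - <<'E'
from inhand import *
s=status.observe();print(s["tcp_pos"],s["ft_force"],s["torque"],s["finger_gap"]);go(box(.0315,.032,-.0011),RX)
E
```

```text
[ 0.64563084 -0.23223635  0.03709375] [ 0.30494762  0.16930737 -5.06418294] [0.02911557 0.00103181 0.02547354] 0.5988549604266985
shift cm [ 0.07  0.01 -0.51] rot [0.13 0.14 0.06]
```

Call:
play_rows([
  [4.8,0.05,0,-0.1,0,0,0],
  [4.8,0.05,0,-0.2,0,0,0],
  [4.8,0.05,0,-0.3,0,0,0],
  [4.8,0.05,0,-0.4,0,0,0],
  [4.8,0.05,0,-0.5,0,0,0],
  [4.8,0.05,0,-0.5,0,0,0],
  [4.8,0.05,0,-0.5,0,0,0],
])

```text
t: 20.68
tcp_pos: [0.6461, -0.2322, 0.0327]
ee_rot: [0.001, -0.063, 0.998, -0.001]
ft_force: [-2.1, 0.4, 0.5]
finger_gap: 0.602
grasp_force: 75.8
```

```bash
python3 - <<'E'
from inhand import *
s=status.observe();print(s["tcp_pos"],s["ft_force"],s["torque"],s["finger_gap"]);go(box(.0315,.032,-.0011),RX)
E
```

```text
[ 0.64609606 -0.23218642  0.03271959] [-2.13069861  0.37748096  0.52105432] [0.3312234  0.55973116 0.05202109] 0.6015870938366472
shift cm [ 0.02  0.01 -0.07] rot [0.12 0.14 0.05]
```

Call:
play_rows([
  [4.8,0,-0.1,0.05,0,0,0],
  [4.8,0,-0.1,-0.05,0,0,0],
  [4.8,0,-0.1,-0.1,0,0,0],
  [4.8,0,-0.1,-0.1,0,0,0],
])

```text
t: 21.02
tcp_pos: [0.6463, -0.2327, 0.0326]
ee_rot: [0.001, -0.063, 0.998, -0.001]
ft_force: [-4.4, 2.6, 4.9]
finger_gap: 0.601
grasp_force: 75.9
```

```bash
python3 - <<'E'
from inhand import *
s=status.observe();print(s["tcp_pos"],s["ft_force"],s["torque"],s["finger_gap"]);go(box(.0315,.032,-.0011),RX)
E
```

```text
[ 0.64627462 -0.23267699  0.03263332] [-4.41801747  2.64027909  4.9096599 ] [ 0.80585457  0.78925206 -0.04465003] 0.6014129215169535
shift cm [ 0.    0.06 -0.06] rot [0.09 0.18 0.04]
```

Call:
play_rows([
  [5.7,0,0,0.1,0,0,0],
  [5.9,0,0,0.3,0,0,0],
  [6.0,0,0,1.5,0,0,0],
  [6.2,0,0,4,0,0,0],
  [6.2,0,0,8,0,0,0],
  [6.2,0,0,12,0,0,0],
  [6.2,0,0,14,0,0,0],
  [6.2,0,0,14,0,0,0],
  [6.2,0,0,14,0,0,0],
], force=20)

```text
t: 21.77
tcp_pos: [0.6479, -0.2343, 0.1749]
ee_rot: [0.004, -0.063, 0.998, -0.003]
ft_force: [-0.1, -0.1, 0.3]
finger_gap: 0.725
grasp_force: 0.0
```

```bash
python3 - <<'E'
from inhand import *
from asc import asc
s=status.observe();print(s["tcp_pos"],s["ft_force"],s["finger_gap"])
w=cam("wrist");cv2.imwrite("pics/w11.png",w["pixels"])
for cx in (-.033,.030): print(proj(w,[box(cx+x*.029,.041,y*.027) for x,y in ((-1,-1),(-1,1),(1,1),(1,-1))]).round(0).tolist())
asc(w["pixels"],160,340,50,250,3,5)
go(pick('A',.09,.027),RT)
E
```

```text
[ 0.64791106 -0.23431927  0.17485052] [-0.1010468  -0.07903496  0.25721363] 0.7250110463051882
[[224.0, 54.0], [295.0, 54.0], [293.0, 131.0], [226.0, 132.0]]
[[226.0, 138.0], [293.0, 138.0], [290.0, 205.0], [228.0, 204.0]]
 50 ..oowooddddddddddddddddddddddddddddddddddddddddddddddddddddd
 55 ..oowooddddddoooddddddooooooooWWWWWWWWoooooooodddddddddddddd
 60 ..oo.ooddddddoooddddddooooooooWWWWWWWWoooooooodddddddddddddd
 65 ..oo.ooddddddoooddddddooooooooWWWWWWWWoooooooodddddddddddddd
 70 ..do.ooddddddoooddddddooooooooWWWWWWWWoooooooodddddddddddddd
 75 ..wodooddddddoooddddddooooooooWWWWWWWwoooooooddddddddddddddd
 80 ..wodooodddddoooddddddooooooooWWWWWWWwoooooooddddddddddddddd
 85 ..woooooddddddooddddddooooooooWWWWWWWwoooooooddddddddddddddd
 90 ...oowooddddddooddddddooooooooWWWWWWWwoooooooddddddddddddddd
 95 ...oowooddddddooodddddooooooooWWWWWWWooooooooddddddddddddddd
100 ...oowooddddddooddddddooooooooWWWWWWWooooooooddddddddddddddd
105 ...oowooddddddooddddddooooooooWWWWWWWooooooooddddddddddddddo
110 ...do.ooddddddooddddddooooooooWWWWWWWooooooooddddddddddddddo
115 ...wo.ooddddddooodddddoooooo
[... 1078 characters left out ...]
....do.oodddddddddddddoooooooWWWWWWWooooooodddddddddddddood
205 .....wo.oodddddddddddddoooooooWWWWWWWooooooodddddddddddddowo
210 ......o.oodddddddddddddddddddddddddddddddddddddddddddddddowo
215 .....wowooddddddddddddddddddddddddddddddddddddddddddddddoo.o
220 ......owooddddddddddddddddddddddddddddddddddddddddddddddoo.o
225 ......ooooddddddddddddddddddddddddddddddddddddddddddddddoo.o
230 ......oowoddddddddddddddddddddddddddddddddddddddddddddddoowo
235 ........wwodoooooooooooooooooooooooooooooooooooooooooooooo.w
240 .........wooooooooooooooooooooooooooooooooooooooooooooooo...
245 ............................................................
shift cm [ 5.45 39.15 -3.34] rot [ 15.68  28.18 -69.97]
```

Call:
play_rows([
  [6.6,5.4,39,-3.3,15.7,28.2,-70],
  [6.6,5.4,39,-3.3,15.7,28.2,-70],
  [6.6,5.4,39,-3.3,15.7,28.2,-70],
  [6.6,5.4,39,-3.3,15.7,28.2,-70],
  [6.6,5.4,39,-3.3,15.7,28.2,-70],
  [6.6,5.4,39,-3.3,15.7,28.2,-70],
  [6.6,5.4,39,-3.3,15.7,28.2,-70],
  [6.6,5.4,39,-3.3,15.7,28.2,-70],
  [6.6,5.4,39,-3.3,15.7,28.2,-70],
  [6.6,5.4,39,-3.3,15.7,28.2,-70],
  [6.6,5.4,39,-3.3,15.7,28.2,-70],
  [6.6,5.4,39,-3.3,15.7,28.2,-70],
], force=40)

```text
t: 22.82
tcp_pos: [0.6983, 0.1571, 0.1331]
ee_rot: [-0.223, 0.516, 0.815, 0.137]
ft_force: [0.5, -0.6, -0.9]
finger_gap: 0.771
grasp_force: 0.0
```

Call:
play_rows([
  [6.6,0,0,0,0,0,0],
  [6.6,0,0,0,0,0,0],
  [6.6,0,0,0,0,0,0],
])

```text
t: 23.07
tcp_pos: [0.7001, 0.1562, 0.1377]
ee_rot: [-0.219, 0.515, 0.817, 0.14]
ft_force: [-0.5, 0.1, 0.1]
finger_gap: 0.774
grasp_force: 0.0
```

```bash
python3 - <<'E'
from inhand import *
from asc import asc
s=status.observe();print(s["tcp_pos"],s["qpos"].round(2),s["finger_gap"])
go(pick('A',.01,.027),RT)
w=cam("wrist")
print("pred top",proj(w,RB.apply([(x,-.11+y,.036) for x in (0,.058) for y in (.027,-.027)])+b[:3]).round(0).tolist())
asc(w["pixels"],180,330,150,280,3,6)
E
```

```text
[0.70005121 0.15622931 0.13774285] [-0.07  0.86  0.89  1.88  0.45  0.99] 0.7744422239483086
shift cm [-1.61  3.77 -6.84] rot [-0.15  0.05  0.05]
pred top [[214.0, 253.0], [298.0, 253.0], [211.0, 165.0], [302.0, 165.0]]
150 BBBBBBBBBBBBBBBBBBBBBBBBBBBBBBBBBBBBBBBBBBBBBBBBBB
156 BBBBBBBBBBBBoooooooooooooooooooooooooooBBBBBBBBBBB
162 BBBBBBBBBBBoooooooooo.........WoooooooooBBBBBBBBBB
168 BBBBBBBBBBwooooooooowWWWWWWWWWWooooooooooBBBBBBBBB
174 BBBBBBBBBBBooooooooowWWWW.WWW.WooooooooowBBBBBBBBB
180 BBBBBBBBBBBooooooooooWWWWWWWWWWooooooooowBBBBBBBBB
186 BBBBBBBBBBBooooooooooWWWWWWWWWWooooooooowBBBBBBBBB
192 BBBBBBBBBBBooooooooooWWWWWWWWWWoooooooooBBBBBBBBBB
198 BBBBBBBBBBBooooooooooWWWWWWWWWWoooooooooBBBBBBBBBB
204 BBBBBBBBBBBooooooooooWWWWW.WWWwoooooooooBBBBBBBBBB
210 BBBBBBBBBBBooooooooooW..WWWWWWwoooooooooBBBBBBBBBB
216 BBBBBBBBBBBooooooooooWWWWWWWWWwoooooooooBBBBBBBBBB
222 BBBBBBBBBBBooooooooooWWWWWWW.WooooooooooBBBBBBBBBB
228 BBBBBBBBBBBooooooooooWWWWWWWWWooooooooooBBBBBBBBBB
234 BBBBBBBBBBBwoooooooooWWWWWWWWWooooooooooBBBBBBBBBB
240 BBBBBBBBBBBwoooooooooWWWWW.WWWooooooooooBBBBBBBBBB
246 BBBBBBBBBBBwoooooooooWWWWWWWW.ooooooooowBBBBBBBBBB
252 .wwwwwwwwwwwoooooooooW.WWWWWWWoooooooooo..........
258 .wwwwwwwwww.......................................
264 .wwwwwwwwww.w.....................................
270 .wwwwwwwww.w......................................
276 .wwwwwwwwwww............................w.........
```

Call:
play_rows([
  [6.6,-0.7,1.6,-2.9,0,0,0],
  [6.6,-1.3,3,-5.4,0,0,0],
  [6.6,-1.6,3.8,-6.8,0,0,0],
  [6.6,-1.6,3.8,-6.8,0,0,0],
  [6.6,-1.6,3.8,-6.8,0,0,0],
  [4.8,-1.6,3.8,-6.8,0,0,0],
  [4.8,-1.6,3.8,-6.8,0,0,0],
  [4.8,-1.6,3.8,-6.8,0,0,0],
  [4.8,-1.6,3.8,-6.8,0,0,0],
  [4.8,-1.6,3.8,-6.8,0,0,0],
], force=40)

```text
t: 23.95
tcp_pos: [0.6856, 0.1943, 0.072]
ee_rot: [-0.218, 0.516, 0.817, 0.141]
ft_force: [1.4, -2.3, 6.0]
finger_gap: 0.622
grasp_force: 44.6
```

Call:
play_rows([
  [4.8,0.2,-0.5,1,0,0,0],
  [4.8,0.6,-1.3,2.5,0,0,0],
  [4.8,1,-2.2,4.2,0,0,0],
  [4.8,1.5,-3.2,6.5,0,0,0],
  [4.8,1.5,-3.2,9,0,0,0],
  [4.8,1.5,-3.2,10,0,0,0],
  [4.8,1.5,-3.2,10,0,0,0],
  [4.8,1.5,-3.2,10,0,0,0],
])

```text
t: 24.62
tcp_pos: [0.6997, 0.1625, 0.1697]
ee_rot: [-0.218, 0.516, 0.817, 0.14]
ft_force: [-0.2, -0.1, -1.1]
finger_gap: 0.62
grasp_force: 43.9
```

```bash
python3 - <<'E'
from inhand import *
s=status.observe();print(s["tcp_pos"],s["ft_force"],s["finger_gap"],s["qpos"].round(2))
go(box(0,.17,-.001),RX)
E
```

```text
[0.69967534 0.16246097 0.16974963] [-0.2096264  -0.10316589 -1.11716053] 0.619740978475533 [-0.06  0.87  0.98  1.95  0.45  1.  ]
shift cm [-8.460e+00 -3.985e+01  3.000e-02] rot [-15.54 -28.06  70.02]
```

Call:
play_rows([
  [4.8,-8.4,-39.8,0,-15.5,-28,70],
  [4.8,-8.4,-39.8,0,-15.5,-28,70],
  [4.8,-8.4,-39.8,0,-15.5,-28,70],
  [4.8,-8.4,-39.8,0,-15.5,-28,70],
  [4.8,-8.4,-39.8,0,-15.5,-28,70],
  [4.8,-8.4,-39.8,0,-15.5,-28,70],
  [4.8,-8.4,-39.8,0,-15.5,-28,70],
  [4.8,-8.4,-39.8,0,-15.5,-28,70],
  [4.8,-8.4,-39.8,0,-15.5,-28,70],
  [4.8,-8.4,-39.8,0,-15.5,-28,70],
  [4.8,-8.4,-39.8,0,-15.5,-28,70],
  [4.8,-8.4,-39.8,0,-15.5,-28,70],
])

```text
t: 25.62
tcp_pos: [0.6117, -0.2354, 0.1671]
ee_rot: [-0.003, -0.062, 0.998, 0.001]
ft_force: [-0.6, 0.1, -0.9]
finger_gap: 0.624
grasp_force: 44.0
```

Call:
play_rows([
  [4.8,0,0,0,0,0,0],
  [4.8,0,0,0,0,0,0],
  [4.8,0,0,0,0,0,0],
  [4.8,0,0,0,0,0,0],
])

```text
t: 25.95
tcp_pos: [0.6158, -0.2343, 0.1692]
ee_rot: [-0.002, -0.063, 0.998, -0.0]
ft_force: [-0.4, -0.2, -0.9]
finger_gap: 0.624
grasp_force: 44.0
```

```bash
python3 - <<'E'
from inhand import *
from asc import asc
s=status.observe();print(s["tcp_pos"],s["ft_force"],s["finger_gap"]);go(box(-.001,.07,-.001),RX)
w=cam("wrist");p,Rc=cur()
for off in (-.003,0):print(off,proj(w,p+Rc.apply(np.array([(.029,-.027,-.018),(.029,.027,-.018),(-.029,-.027,-.018),(-.029,.027,-.018),(.029,-.027,.018),(.029,.027,.018)])+[off,0,-.0045])).round(0).tolist())
asc(w["pixels"],170,340,160,370,4,5)
E
```

```text
[ 0.61580584 -0.2342714   0.16920181] [-0.40537515 -0.16296229 -0.87800908] 0.6238623873379663
shift cm [-0.18 -0.18 -9.92] rot [ 0.04 -0.18  0.02]
-0.003 [[182.0, 225.0], [322.0, 225.0], [191.0, 347.0], [314.0, 347.0], [197.0, 194.0], [309.0, 194.0]]
0 [[182.0, 218.0], [323.0, 218.0], [191.0, 341.0], [315.0, 341.0], [197.0, 189.0], [309.0, 189.0]]
160 ddddddddoooodooooowWWWWWooooooddddddddddowo
165 ddddddddodoodooooowWWWWWooooooddddddddddowo
170 ddddddddoddddooooowWWWWWooooooddddddddddowo
175 ddddddddodddddddddddddddddddddddddddddddowo
180 ddddddddodddddddddwWwwwwddddddddddddddddodo
185 dddddddooddddoooooWWWWWWoooooddddddddddoodo
190 dddddddooddddoooooWWWWWWoooooddddddddddoodw
195 dwdddddddddddddddddddddddddddddddddddddooow
200 dwdddddddddddddddddddddddddddddddddddddooo.
205 d.dddddddddddddddddddddddddddddddddddddowow
210 d.ddddddddddddddwwwwwwwwwwwddddddddddddowo.
215 ddddddddddddddddwwwwwwwwwwwwdddddddddddo.o.
220 ddddddddddddddddwwwwwwwwwwwwdddddddddddowo.
225 ddodddooooooooooWWWWWWWWWWWWoooooooooooodo.
230 odooddddddddooooWWWWWWWWWWWWoooooooooooodo.
235 oooodddddddddddoWWWWWWWWW
[... 566 characters left out ...]
dwWWwwwwwwwwddddddddddd####w
300 .#####dddddddddoWwwwwwwwwwwddddddddddd####.
305 ######ddddddddddwwwwwwwwwwwodddddddood#####
310 ######dddddoodddwwwwwwwwwwWooooooooooo#####
315 #####.oooooooooowWWWWWWWWWWooooooooooo#####
320 #####.oooooooooowWWWWWWWWWWooooooooooo.####
325 #####.oooooooooowWWWWWWWWWWooooooooooo.####
330 ####..oooooooooooWWWWWWWWWWooooooooooo.####
335 ####..oooooooooooWWWWWWWWWWooooooooooo..###
340 ####..oooooooooooWWWWWWWWWWoooooooooow..###
345 ####.......w......W.w...........w..w....###
350 ####....................................###
355 ####...................................####
360 #####..................................####
365 #####......w..........................w####
```

Call:
play_rows([
  [4.8,-0.4,-0.2,-2,0,0,0],
  [4.8,-0.4,-0.2,-5,0,0,0],
  [4.8,-0.4,-0.2,-8,0,0,0],
  [4.8,-0.4,-0.2,-10,0,0,0],
  [4.8,-0.4,-0.2,-10.8,0,0,0],
  [4.8,-0.4,-0.2,-10.8,0,0,0],
  [4.8,-0.4,-0.2,-10.8,0,0,0],
  [4.8,-0.4,-0.2,-10.8,0,0,0],
])

```text
t: 26.67
tcp_pos: [0.6127, -0.2378, 0.0641]
ee_rot: [0.0, -0.063, 0.998, -0.002]
ft_force: [-0.4, 0.9, -2.3]
finger_gap: 0.623
grasp_force: 44.0
```

```bash
python3 - <<'E'
from inhand import *
s=status.observe();print(s["tcp_pos"],s["ft_force"],s["finger_gap"]);go(box(-.0035,.055,-.001),RX)
E
```

```text
[ 0.61266521 -0.23776496  0.06413594] [-0.41964061  0.89069768 -2.25932129] 0.6226796888768156
shift cm [-0.11  0.13 -0.91] rot [0.17 0.05 0.05]
```

Call:
play_rows([
  [4.8,-0.1,0.1,-0.2,0,0,0],
  [4.8,-0.1,0.1,-0.3,0,0,0],
  [4.8,-0.1,0.1,-0.4,0,0,0],
  [4.8,-0.1,0.1,-0.5,0,0,0],
  [4.8,-0.1,0.1,-0.5,0,0,0],
])

```text
t: 27.08
tcp_pos: [0.61, -0.2362, 0.0568]
ee_rot: [-0.001, -0.063, 0.998, -0.001]
ft_force: [-0.2, 0.6, -1.1]
finger_gap: 0.619
grasp_force: 44.0
```

Call:
play_rows([
  [4.8,0,0,-0.1,0,0,0],
  [4.8,0,0,-0.2,0,0,0],
  [4.8,0,0,-0.2,0,0,0],
])

```text
t: 27.33
tcp_pos: [0.61, -0.2362, 0.0551]
ee_rot: [-0.001, -0.063, 0.998, -0.001]
ft_force: [-0.6, 0.5, 1.2]
finger_gap: 0.624
grasp_force: 44.1
```

Call:
play_rows([
  [5.8,0,0,0,0,0,0],
  [6.2,0,0,0,0,0,0],
  [6.2,0,0,0,0,0,0],
  [6.2,0,0,1,0,0,0],
  [6.2,0,0,3,0,0,0],
  [6.2,0,0,6,0,0,0],
  [6.2,0,0,10,0,0,0],
  [6.2,0,0,13,0,0,0],
  [6.2,0,0,13,0,0,0],
  [6.2,0,0,13,0,0,0],
], force=20)

```text
t: 28.17
tcp_pos: [0.612, -0.2371, 0.1896]
ee_rot: [0.002, -0.063, 0.998, -0.003]
ft_force: [0.8, 1.0, -1.4]
finger_gap: 0.724
grasp_force: 0.0
```

```bash
python3 - <<'E'
from inhand import *
from asc import asc
s=status.observe();print(s["tcp_pos"],s["ft_force"],s["finger_gap"])
w=cam("wrist");cv2.imwrite("pics/w12.png",w["pixels"])
print("A",proj(w,[box(-.0015+x*.029,.077,y*.027) for x,y in ((-1,-1),(-1,1),(1,1),(1,-1))]).round(0).tolist())
print("rim",proj(w,[box(x*.065,.08,y*.052) for x,y in ((-1,-1),(-1,1),(1,1),(1,-1))]).round(0).tolist())
asc(w["pixels"],150,360,70,310,4,6)
E
```

```text
[ 0.6119808  -0.23712262  0.18957098] [ 0.83033778  1.04883657 -1.37728665] 0.7238267849044026
A [[221.0, 149.0], [293.0, 149.0], [290.0, 220.0], [224.0, 220.0]]
rim [[184.0, 103.0], [330.0, 102.0], [319.0, 263.0], [195.0, 262.0]]
 70 .....w......ww...ww..ww...ww.w...........w...........
 76 ...w......wdddddddddddddddddddddddddddddddddw........
 82 .........wddddddddddddddddddddddddddddddddddd.......w
 88 ........dddddddddddddddddddddddddddddddddddddd.......
 94 ........wwdddddddddddddddooooddooooooooooooooow......
100 .....wowooooooooooooooooooooooooooooooooooooooo.d....
106 ......owoddddooddddooooowWWWWWooooodddddddddddowo....
112 ......owoddddooddddooooowWWWWWoooooddddddddddoooo....
118 ..w...o.oddddooddddooooowWWWWWoooooddddddddddooow....
124 ......owoodddddddddooooowWWWWWoooooddddddddddooow....
130 ......odoodddddddddooooooWWWWWoooooddddddddddowo.....
136 w.....oooodddddddddddddddwwwwwdddooddddddddddo.o.....
142 ......wooodddddddddddddddddddddddddddddddddddo.o.....
148 .......dddddddddddooooooWWWWWWoooooodddddddddo.o.....
154 .......dwddddddddddoooooWWWWWWoooooodddddddddowo.....
[... 750 characters left out ...]
....
238 w.......o.oddddddddddddddddddddddddddddddddowo.......
244 ........owoddddddddddddddddddddddddddddddddo.o.......
250 ........#.oddddddddddddddddddddddddddddddddo##.......
256 .......##.oddddddddddddddddddddddddddddddddo###......
262 w##...###.oddddddddddddddddddddddddddddddddo###....##
268 ##....####wdddddddddddddddddddddddddddddddow####...##
274 #....#####.........................www.wwww.#####...#
280 #...######..................................#####....
286 ....######..................................######...
292 ...######...................................#######..
298 #..######....................................######..
304 ########.....................................########
```

Call:
play_rows([
  [6.2,0,0,2,0,0,0],
  [6.2,0,0,4,0,0,0],
  [6.2,0,0,4,0,0,0],
  [6.2,0,0,4,0,0,0],
])

```text
t: 28.55
tcp_pos: [0.6101, -0.2362, 0.2244]
ee_rot: [-0.001, -0.063, 0.998, -0.001]
ft_force: [-0.6, -0.8, -0.9]
finger_gap: 0.726
grasp_force: 0.0
```

```bash
python3 -c "
from cell import workorder
print(workorder.sign_off())"
```

```text
the job is handed in; nothing more can be done
None
```

I packed the box and handed the job in at 28.6 s: heavy cartons B and C are flat side by side on the bottom, and light A is flat on top across both. One risk: on the first try with B the finger linkage jammed on the box rim, with wrist readings up to about 53 N, so the 40 N limit may have been broken; B was also let go about 1–2 mm above the floor.

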